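# Clamp a heatsink in the crank fixture

## Task

Take the finned aluminium heatsink out of its compartment in the blue parts box, where fingers fit only at its two ends, and set it down flat on the black bench mat so that you can take it again by its long sides. Lay it fins up on the bed of the green clamping fixture, midway between the two orange-faced jaws with its ends facing them, and let go. Then wind the crank with the red grip clockwise (seen from above), a full turn and a bit more, until both jaws hold the heatsink firmly, and let go; leave the other parts and tools where they are.

Things in the scene. Friction and masses are not known exactly. Their poses are not given: they have to be found in the camera images.
- heatsink: silver finned aluminium heatsink block, 60 (x, length) x 40 (y, width) x 30 mm (z, height), about 110 g, loose, fins up along x; stands flat at the start in one of the three box compartments. Origin: centre of its underside. Its ends are the two 40 x 30 mm faces at x = +-30 mm, its long sides are at y = +-20 mm.
- partsbox: fixed blue open box, 138 (x) x 164 (y) x 40 mm high, walls and floor 4 mm thick; two inner walls as high as the rim split it into three compartments side by side in y, centres at y = -53, 0, +53 mm, each 130 mm long in x and 49 mm wide. Origin: centre of its underside.
- fixture: fixed green clamping fixture: base plate 110 mm (x) x 310 mm (y from -210 to +100 mm) x 20 mm thick, its top is the bed; the jaws slide along y; a grey gearbox (70 x 66 mm, top 65 mm above the bench) at y = -165 mm carries the crank. Origin: underside of the plate, below the middle of the bed.
- bed (a point): middle of the bed, halfway between the jaws, on the bed's top face, 20 mm above the bench; axes as the fixture's.
- jaw_a: jaw on the fixture's -y side (the crank's side): steel block with an orange face, 60 mm (x) wide, 34 mm high above the bed, 22 mm thick, slides along the fixture's y. Origin: middle of the lower edge of its orange face, at y = -41 mm in the fixture with the crank at 0; with the other jaw it moves inwards 1.57 mm per rad of the crank.
- jaw_b: the other jaw, mirror image on the fixture's +y side. Origin: middle of the lower edge of its orange face, at y = +41 mm with the crank at 0. The gap between the faces is 82 mm with the crank at 0 and 60 mm at 7.0 rad.
- crank (a joint): angle of the crank in rad, from 0 (jaws widest apart), growing clockwise seen from above as the jaws close, up to 9; its friction is about 0.1 N m and it stays where it is left. Both jaws meet the 60 mm heatsink at about 7.0 rad; a little more (0.1 to 0.5 rad) squeezes it.
- crank_axis (a point): point on the crank's vertical axis of rotation, 105 mm above the bench, fixed in the fixture.
- crank_grip (a point): centre of the upright flat red grip standing on the crank arm's end, 50 mm from the axis, 113 mm above the bench. The point's x axis points outwards from the crank axis, y along its path. The grip is fixed to the arm and turns with it: 24 mm (x) by 12 mm (y, the way to pinch it), 42 mm high from 89 to 131 mm above the bench; the steel arm below it has its top at 89 mm.
- fan: bystander: black 40 x 40 x 20 mm fan, loose in a box compartment. Origin: centre of its underside.
- capacitor: bystander: blue can capacitor, 32 mm diameter, 32 mm high, loose, upright in a box compartment. Origin: centre of its underside.
- multimeter: bystander: red hand multimeter, 150 (x) x 75 (y) x 32 mm, lying on the bench beyond the fixture. Origin: centre of its underside.
- screwdriver: bystander: screwdriver lying on the bench beyond the fixture. Origin: on its underside.
Mind the look-alikes: they are no part of the job. What is shaped like the heatsink but pink is not meant.

How it is judged:
By the outcome, as a careful person would: the job done as asked, in the order asked, and still so for the second after the job is handed in, with the robot touching nothing.
It also fails if it takes over 72 s, if anything falls off the work surface, if the arm or the gripper's body presses on something with over 40 N, if the wrist force passes 120 N, or if a joint passes its speed limit or range.

## Robot

A 6-joint arm with a two-finger parallel gripper is mounted at the origin on the work surface. World frame = base frame: x ahead of the robot, y to its left, z up, the work surface at z = 0. Lengths are in mm, angles in rad, forces in N, time in s.
With the tool pointing down it reaches from about 350 to 975 mm from the base axis. Payload 7.1 kg.
Tool frame: the origin (TCP) lies midway between the tips of the shut fingers; the grasp point (between the pads) lies 19 mm behind it; z points along the fingers, y is the line along which they close (so a half turn about z gives the same grasp; the last joint's range is limited). The gripper opens to 88 mm and grips with 3 to 60 N. Pads are 20 mm wide; open, the fingers measure 115 mm over their backs; the gripper's body (75 mm by 178 mm) begins 61 mm behind the grasp point.
Start: joints at [1.163, 0.423, 1.63, -0, 1.089, -0.019], TCP at [236.892, 578.349, 222.675] pointing down, gripper open.
Joint ranges: [-3, 3], [-0.9, 2.11], [0.09, 2.58], [-1.31, 4.45], [0.11, 2.69], [-2.54, 2.54]. Speed limits (rad/s): [2.39, 2.39, 3.01, 3.14, 3.14, 3.14].

## Interface

Orientations are given as a rotation vector (axis times angle).
In Python, from workcell import ctrl gives the robot as it stands.
- The arm moves only by the shell command python3 -m pendant 'ROWS'. ROWS is a JSON object of lists of equal length, an entry for each row: "grip": the opening, from -1 (shut) to 1 (fully open); "linear": the shift along the tool's x, y, z in mm, a list of three; "angular": the turn, a rotation vector about the tool's x, y, z in rad, a list of three. In form: {"grip": [grip, ...], "linear": [[tx, ty, tz], ...], "angular": [[ax, ay, az], ...]}. A call has 1 to 12 rows; each row shifts and turns the commanded pose from where the row before left it, along the tool's axes as they then stand; what a row does not reach is not made up. A row lasts 1/12 s, in which the tool goes at most 41.7 mm and 7.16 degrees, less where a joint would pass 70% of its speed; a pose out of reach is approached as far as the arm can. A call with a gripper value outside its range is refused whole. The fingers move at their own pace and stop on an object; the grip force is fixed at half the most. Time passes only in rows, so rows that do not move let the fingers close. It gives the time, the measured TCP pose, the force, the opening and the grip force at its end, in the units of the state.
- ctrl.get_obs(): the state, without advancing time (a new reading comes with each control period).
- ctrl.get_image(name): name is "side" or "top" or "wrist"; returns the picture (384x512x3 uint8, red, green, blue); there is no depth.
- ctrl.camera_params(name): a dict with "vfov" (degrees; the focal length in pixels is half the picture's height over the tangent of half this angle, whatever the lens; pixels are square), "cx", "cy" (the principal point, pixels), "R" (3x3) and "t" (3): a world point X has camera coordinates R X + t; the wrist camera has in their place "T_tool_cam" (4x4, takes a point from camera to tool coordinates, whose origin is the TCP and whose axes are the flange's). Camera axes: x right, y down, z forward; pixel columns grow to the right and rows downward; lengths in mm; the calibration is good to about 2 mm. A picture is of the moment at which its call begins: read the wrist's pose just before it. camera_params takes no time and is no camera call.
- ctrl.close_job(): hands the job in; it is judged then, once.
The state is a dict: "t": time; "qpos": joint angles; "qvel": joint speeds; "joint_torque": joint torques, N m; "ee_pos": TCP position; "orientation": TCP orientation; "ft_force": force on the tool from outside, world axes, zero at the start; "moment": the same for the moment, N m; "width": finger opening in mm; "grasp_force": force on a finger pad.
Only numpy, scipy, OpenCV 4.12 (cv2) and the standard library are available. Lean on these libraries where they do the work, as an engineer would, in place of code of your own. Each camera call takes 0.05 s, during which the arm holds its last target. There are 200 camera calls.

## Working session

There is one attempt and no reset: what is moved stays moved. The work goes in short steps, Python scripts to look and compute and a shell command to move; the robot and the scene stay as the last step left them, time stands still between calls to the robot, and variables do not carry over. Pictures are saved under pics/ and viewed, at most 10 in all, crops included, and the job is handed in when it is done.

```bash
ls; mkdir -p pics
cat > h.py <<'E'
import numpy as np, cv2
from workcell import ctrl
from scipy.spatial.transform import Rotation as Ro
def cam(n,obs=None):
    p=ctrl.camera_params(n)
    f=192/np.tan(np.radians(p['vfov'])/2)
    if 'R' in p: R=np.array(p['R']);t=np.array(p['t'])
    else:
        o=obs; T=np.eye(4);T[:3,:3]=Ro.from_rotvec(o['orientation']).as_matrix();T[:3,3]=o['ee_pos']
        M=np.linalg.inv(T@np.array(p['T_tool_cam']));R=M[:3,:3];t=M[:3,3]
    return f,p['cx'],p['cy'],R,t
def ray(c,u,v,z):
    f,cx,cy,R,t=c
    d=R.T@np.array([(u-cx)/f,(v-cy)/f,1]);o=-R.T@t
    return o+d*(z-o[2])/d[2]
def proj(c,X):
    f,cx,cy,R,t=c;q=R@np.array(X,float)+t
    return np.array([cx+f*q[0]/q[2],cy+f*q[1]/q[2]])
E
python3 - <<'E'
from h import *
o=ctrl.get_obs();print(o)
a=[]
for n in('top','side'):
    im=ctrl.get_image(n);cv2.imwrite(f'pics/{n}0.png',im[:,:,::-1]); print(ctrl.camera_params(n))
im=ctrl.get_image('wrist');cv2.imwrite('pics/wrist0.png',im[:,:,::-1]);print(ctrl.camera_params('wrist'))
E
```

```text
pics
{'t': 0.0, 'qpos': array([ 1.16301368e+00,  4.23811958e-01,  1.63070873e+00, -2.09707166e-05,
        1.08859206e+00, -1.89918733e-02]), 'qvel': array([ 2.60009632e-05,  2.24048426e-03, -4.04766177e-04,  1.91368610e-03,
        1.39389823e-03, -1.04173255e-04]), 'joint_torque': array([ 2.05333217e-04, -5.44629157e+01, -2.73672026e+01,  6.43466832e-02,
        2.27674964e-02, -1.02405261e-04]), 'ee_pos': array([236.67091533, 577.84492997, 221.91237317]), 'orientation': array([-6.06798111e-01, -3.08212370e+00,  2.33955518e-03]), 'ft_force': array([-0.78077937, -0.25841723,  0.30133118]), 'moment': array([0.00437503, 0.01549548, 0.01046808]), 'grasp_force': 0.0, 'width': 87.80186624514182}
{'vfov': 50.162516514946695, 'cx': 259.54223643944, 'cy': 196.4634148104305, 'R': array([[-0.00355295, -0.99998664,  0.00375336],
       [-0.96826516,  0.00250222, -0.24991262],
       [ 0.24989989, -0.00452218, -0.96826112]]), 't': array([145.69042234, 590.79356252, 874.60831597])}
{'vfov': 49.417092311510906, 'cx': 248.9501306415271, 'cy': 182.42645796350504, 'R': array([[ 0.99876682, -0.04840518, -0.0110349 ],
       [-0.04398181, -0.75955588, -0.64895337],
       [ 0.02303108,  0.64863843, -0.76074816]]), 't': array([-541.09577276,  210.05165986,  985.47506227])}
{'vfov': 68.50663999628276, 'cx': 251.04997981302964, 'cy': 190.0580354770531, 'T_tool_cam': array([[ 4.31353203e-04, -9.70592745e-01, -2.40727102e-01,
         6.59532219e+01],
       [ 9.99999774e-01,  5.42691966e-04, -3.96215374e-04,
         3.45712175e-02],
       [ 5.15204432e-04, -2.40726877e-01,  9.70592760e-01,
        -1.63143335e+02],
       [ 0.00000000e+00,  0.00000000e+00,  0.00000000e+00,
         1.00000000e+00]])}
```

View pics/top0.png

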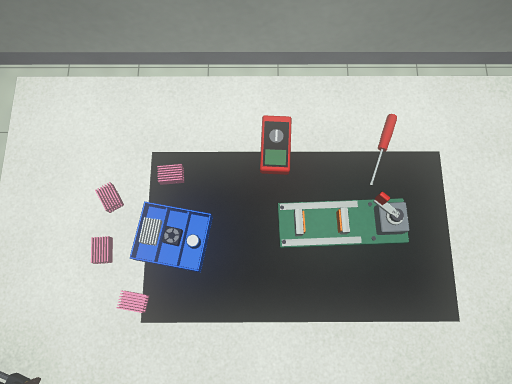

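View pics/side0.png

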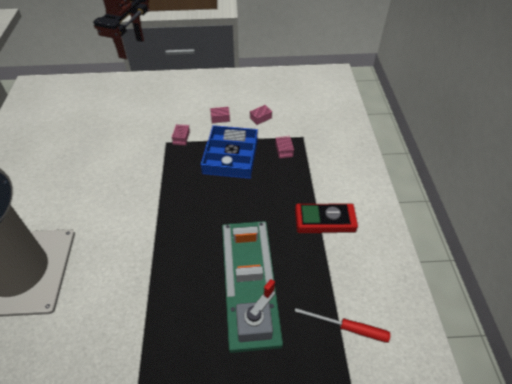

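The top view shows the box at about (171,236). The silver finned block is in its left compartment at (149,231), with the fan at (172,235) and the capacitor at (193,241). Four pink look-alikes lie outside the box at (170,173), (109,197), (101,250) and (132,301). The fixture is at (343,222), with the red grip at (385,197). The only silver one is (149,231), which fits the description. I'll confirm it in an enlarged crop and measure.

Run:
```python
from h import *
im=cv2.imread('pics/top0.png');c=cam('top')
a=cv2.resize(im[190:280,120:220],None,fx=4,fy=4,interpolation=cv2.INTER_CUBIC);b=cv2.resize(im[180:270,270:420],None,fx=2.67,fy=4,interpolation=cv2.INTER_CUBIC)
cv2.imwrite('pics/crop0.png',np.hstack([a,b]))
hsv=cv2.cvtColor(im,cv2.COLOR_BGR2HSV)
def rect(m,z,name):
    cs,_=cv2.findContours(m.astype(np.uint8),cv2.RETR_EXTERNAL,cv2.CHAIN_APPROX_NONE)
    k=max(cs,key=cv2.contourArea)[:,0]
    P=np.array([ray(c,u,v,z)[:2] for u,v in k],np.float32)
    r=cv2.minAreaRect(P);print(name,r,k.mean(0))
H,S,V=hsv[...,0],hsv[...,1],hsv[...,2]
rect((abs(H.astype(int)-110)<15)&(S>120),40,'box')
m=(H>60)&(H<95)&(S>80)&(V>40);m[:190]=0
rect(m,20,'fix')
m=((H<6)|(H>174))&(S>180);m2=m.copy();m2[:185]=0;m2[:,:370]=0;rect(m2,131,'grip')
m=(S<60)&(V>110);m2=np.zeros_like(m);m2[210:250,135:165]=m[210:250,135:165];m2=cv2.morphologyEx(m2.astype(np.uint8),cv2.MORPH_CLOSE,np.ones((5,5)));rect(m2,34,'hs')
m=(H>6)&(H<22)&(S>150);m[:195]=0
for s in((270,320),(330,360)):
    q=np.zeros_like(m);q[195:250,s[0]:s[1]]=m[195:250,s[0]:s[1]];rect(q,54,'jaw')
```

```text
box ((505.88031005859375, 350.13848876953125), (169.4121856689453, 139.58087158203125), 79.27413177490234) [171.72 236.54]
fix ((540.7801513671875, -55.62373352050781), (109.54718780517578, 308.37225341796875), 1.9858402013778687) [334.91956522 226.6       ]
grip ((578.6976318359375, -128.46307373046875), (21.197343826293945, 8.124723434448242), 41.61229705810547) [385.13636364 195.18181818]
hs ((528.1652221679688, 411.17559814453125), (61.67269515991211, 81.62389373779297), 89.84423828125) [145.51886792 226.93396226]
jaw ((537.3941040039062, 41.4958610534668), (2.335836410522461, 47.3798942565918), 88.27928924560547) [303.5 221. ]
jaw ((539.559326171875, -43.36127853393555), (47.649070739746094, 4.263847351074219), 2.1447243690490723) [339.83333333 220.        ]
```

View pics/crop0.png

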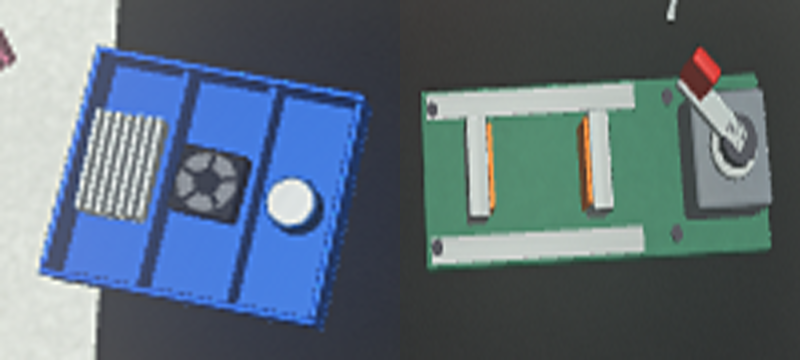

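The crop confirms it: the silver finned block is in the +y compartment at about (120,163) in the crop, with fins along the compartment's length. The jaws are wide open. The fixture's yaw is about +2° and the box's about -10.7°. I'll move over the box.

```bash
cat >> h.py <<'E'
def yaw(o):
    y=Ro.from_rotvec(o['orientation']).as_matrix()[:,1];return np.degrees(np.arctan2(y[1],y[0]))
def go(x,y,z,yw=None):
    "shift in tool axes to world TCP target, and tool z turn (rad) to yaw yw of tool y"
    o=ctrl.get_obs();R=Ro.from_rotvec(o['orientation']).as_matrix()
    print('t',round(o['t'],2),'at',o['ee_pos'].round(1),'yaw',yaw(o).round(2),'w',round(o['width'],1),'q',o['qpos'].round(2))
    print('tool shift',(R.T@(np.array([x,y,z])-o['ee_pos'])).round(1), 'tilt',R[:,2].round(3))
    if yw is not None: print('turn z',round(-np.radians(yw-yaw(o)),4))
E
python3 -m pendant '{"grip":[1,1,1,1,1,1,1,1,1,1],"linear":[[-32.5,-5.7,5],[-32.5,-5.7,5],[-32.5,-5.7,5],[-32.5,-5.7,5],[-32.5,-5.7,5],[-32.5,-5.7,5],[-32.5,-5.7,5],[-32.5,-5.7,5],[-32.5,-5.7,5],[-32.5,-5.7,5]],"angular":[[0,0,0],[0,0,0],[0,0,0],[0,0,0],[0,0,0],[0,0,0],[0,0,0],[0,0,0],[0,0,0],[0,0,0]]}'
python3 -m pendant '{"grip":[1,1,1,1,1,1,1,1,1,1,1,1],"linear":[[0,0,0],[0,0,0],[0,0,0],[0,0,0],[0,0,0],[0,0,0],[0,0,0],[0,0,0],[0,0,0],[0,0,0],[0,0,0],[0,0,0]],"angular":[[0,0,0.1244],[0,0,0.1244],[0,0,0.1244],[0,0,0.1244],[0,0,0.1244],[0,0,0.1244],[0,0,0.1244],[0,0,0.1244],[0,0,0.1244],[0,0,0.1244],[0,0,0.1244],[0,0,0]]}'
python3 - <<'E'
from h import *
go(516,402,170,-10.7)
o=ctrl.get_obs();im=ctrl.get_image('wrist')[:,:,::-1];cv2.imwrite('pics/w1.png',im);c=cam('wrist',o)
print(proj(c,[516,402,34]))
E
```

```text
t: 0.98
ee_pos: [517.1, 401.2, 172.2]
orientation: [-0.607, -3.082, 0.001]
ft_force: [0.6, -0.4, -0.7]
width: 87.7
grasp_force: 0.0
t: 1.98
ee_pos: [515.9, 402.3, 172.3]
orientation: [-2.423, -2.0, 0.001]
ft_force: [0.0, -0.3, 0.8]
width: 87.4
grasp_force: 0.0
t 1.98 at [515.9 402.3 172.3] yaw -10.94 w 87.4 q [0.64 0.52 1.6  0.   1.02 0.83]
tool shift [-0.2  0.2  2.3] tilt [-0.001 -0.    -1.   ]
turn z -0.0042
[251.81235333 181.84462005]
```

View pics/w1.png

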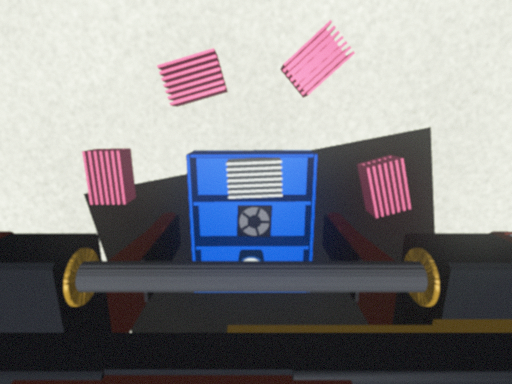

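The wrist view shows the silver heatsink at (254,179) in the top compartment, aligned with the gripper. The fan is at (254,221) and the pink look-alikes are outside the box.

Run:
```python
from h import *
im=cv2.imread('pics/w1.png');o=ctrl.get_obs();c=cam('wrist',o)
hsv=cv2.cvtColor(im,cv2.COLOR_BGR2HSV);S,V=hsv[...,1],hsv[...,2]
m=np.zeros(S.shape,np.uint8);m[158:200,205:305]=((S<70)&(V>90))[158:200,205:305]
m=cv2.morphologyEx(m,cv2.MORPH_CLOSE,np.ones((5,5)))
k=max(cv2.findContours(m,0,1)[0],key=cv2.contourArea)[:,0]
print(k.min(0),k.max(0))
P=np.array([ray(c,u,v,34)[:2] for u,v in k],np.float32);print(cv2.minAreaRect(P),yaw(o))
b=((abs(hsv[...,0].astype(int)-112)<15)&(S>120)).astype(np.uint8)
k=max(cv2.findContours(b,0,1)[0],key=cv2.contourArea)[:,0];k=k[k[:,1]<165]
print([ray(c,*q,40)[:2].round(1) for q in (k[k[:,0].argmin()],k[k[:,0].argmax()])])
```

```text
[226 158] [282 199]
((518.801025390625, 405.3599853515625), (44.5352897644043, 60.97330856323242), 81.94620513916016) -10.546411840529055
[array([454.7, 444. ]), array([587.4, 409.7])]
```

```bash
python3 -m pendant '{"grip":[0.75,0.75,0.75,0.75,0.75,0.75],"linear":[[0.7,2.5,20],[0,0,20],[0,0,20],[0,0,20],[0,0,20],[0,0,15]],"angular":[[0,0,0],[0,0,0],[0,0,0],[0,0,0],[0,0,0],[0,0,0]]}'
python3 - <<'E'
from h import *
o=ctrl.get_obs();im=ctrl.get_image('wrist')[:,:,::-1];cv2.imwrite('pics/w2.png',im);go(518.5,402.5,10,-10.5)
E
```

```text
t: 2.53
ee_pos: [518.0, 402.1, 55.8]
orientation: [-2.414, -2.01, 0.003]
ft_force: [-0.2, 0.5, 0.3]
width: 76.8
grasp_force: 0.0
t 2.58 at [516.7 401.1  53.2] yaw -10.5 w 76.8 q [ 0.64  0.68  1.64 -0.    0.83  0.83]
tool shift [ 1.9  1.7 43.2] tilt [-0.004 -0.003 -1.   ]
turn z 0.0
```

View pics/w2.png

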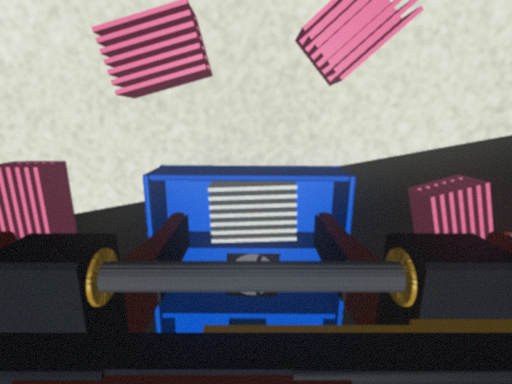

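The heatsink spans columns 208–298, centred between the fingertips (185 and 320) and within the compartment. I'll descend and close.

```bash
python3 -m pendant '{"grip":[0.75,0.75,0.75,0.75,-1,-1,-1,-1,-1,-1,-1],"linear":[[0,0,13],[0,0,13],[0,0,13],[0,0,5.5],[0,0,0],[0,0,0],[0,0,0],[0,0,0],[0,0,0],[0,0,0],[0,0,0]],"angular":[[0,0,0],[0,0,0],[0,0,0],[0,0,0],[0,0,0],[0,0,0],[0,0,0],[0,0,0],[0,0,0],[0,0,0],[0,0,0]]}'
```

```text
t: 3.5
ee_pos: [518.8, 402.8, 13.7]
orientation: [2.419, 2.005, 0.001]
ft_force: [-0.5, 0.7, 1.9]
width: 60.1
grasp_force: 29.8
```

```bash
python3 -m pendant '{"grip":[-1,-1,-1,-1,-1,-1],"linear":[[0,0,-10],[0,0,-20],[0,0,-20],[0,0,-20],[0,0,-20],[0,0,-15]],"angular":[[0,0,0],[0,0,0],[0,0,0],[0,0,0],[0,0,0],[0,0,0]]}'
python3 - <<'E'
from h import *
c=cam('top');print([ray(c,*q,0).round(0) for q in ((141,321),(458,321),(152,152),(440,152))])
go(440,185,118.2,-88)
E
```

```text
t: 4.0
ee_pos: [519.1, 403.0, 120.7]
orientation: [2.418, 2.005, 0.003]
ft_force: [1.0, 0.3, -0.6]
width: 59.7
grasp_force: 29.8
[array([313., 419.,   0.]), array([ 310., -317.,    0.]), array([729., 420.,   0.]), array([ 728., -322.,    0.])]
t 4.0 at [519.1 403.  120.7] yaw -10.68 w 59.7 q [ 0.64  0.59  1.62 -0.    0.93  0.83]
tool shift [-228.9  -37.3    2.2] tilt [ 0.002  0.001 -1.   ]
turn z 1.3495
```

```bash
python3 -m pendant '{"grip":[-1,-1,-1,-1,-1,-1,-1,-1],"linear":[[-28.6,-4.7,0],[-28.6,-4.7,0],[-28.6,-4.7,0],[-28.6,-4.7,0],[-28.6,-4.7,0],[-28.6,-4.7,0],[-28.6,-4.7,0],[-28.6,-4.7,0]],"angular":[[0,0,0],[0,0,0],[0,0,0],[0,0,0],[0,0,0],[0,0,0],[0,0,0],[0,0,0]]}'
python3 -m pendant '{"grip":[-1,-1,-1,-1,-1,-1,-1,-1,-1,-1,-1,-1],"linear":[[0,0,0],[0,0,0],[0,0,0],[0,0,0],[0,0,0],[0,0,0],[0,0,0],[0,0,0],[0,0,0],[0,0,0],[0,0,0],[0,0,0]],"angular":[[0,0,0.1227],[0,0,0.1227],[0,0,0.1227],[0,0,0.1227],[0,0,0.1227],[0,0,0.1227],[0,0,0.1227],[0,0,0.1227],[0,0,0.1227],[0,0,0.1227],[0,0,0.1227],[0,0,0]]}'
python3 -m pendant '{"grip":[-1,-1,-1,-1,-1,-1,-1,-1],"linear":[[0,0,20],[0,0,25],[0,0,25],[0,0,20],[0,0,10],[0,0,4],[0,0,2],[0,0,1]],"angular":[[0,0,0],[0,0,0],[0,0,0],[0,0,0],[0,0,0],[0,0,0],[0,0,0],[0,0,0]]}'
python3 -c "
from h import *
go(440,185,9.7,-88)"
```

```text
t: 4.67
ee_pos: [438.7, 183.6, 118.9]
orientation: [2.418, 2.005, 0.001]
ft_force: [0.1, -0.5, -0.8]
width: 60.0
grasp_force: 29.8
t: 5.67
ee_pos: [439.4, 184.8, 118.9]
orientation: [-3.141, -0.048, -0.001]
ft_force: [-0.9, -0.6, -1.4]
width: 60.3
grasp_force: 29.8
t: 6.33
ee_pos: [439.8, 185.0, 11.7]
orientation: [-3.141, -0.056, -0.001]
ft_force: [-0.9, -0.2, -1.2]
width: 60.1
grasp_force: 29.8
t 6.33 at [439.8 185.   11.7] yaw -87.95 w 60.1 q [ 0.37  0.58  2.05 -0.    0.51  1.91]
tool shift [ 0.2 -0.   2. ] tilt [ 0.001  0.    -1.   ]
turn z 0.0008
```

```bash
for i in 1; do python3 -m pendant '{"grip":[-1,-1,-1],"linear":[[0,0,1],[0,0,0],[0,0,0]],"angular":[[0,0,0],[0,0,0],[0,0,0]]}'; done
python3 -m pendant '{"grip":[-1,-1,-1],"linear":[[0,0,1],[0,0,0],[0,0,0]],"angular":[[0,0,0],[0,0,0],[0,0,0]]}'
```

```text
t: 6.58
ee_pos: [439.8, 185.0, 10.9]
orientation: [-3.141, -0.055, -0.002]
ft_force: [-0.2, 0.4, -0.6]
width: 59.8
grasp_force: 29.8
t: 6.83
ee_pos: [439.7, 184.9, 9.7]
orientation: [-3.141, -0.055, -0.002]
ft_force: [0.2, 0.6, 5.4]
width: 59.9
grasp_force: 29.8
```

Contact at TCP z of about 9.7. Now I'll release, rise, turn to yaw +2°, and look.

```bash
python3 -m pendant '{"grip":[0,0.5,0.75,1,1,1,1,1,1,1],"linear":[[0,0,0],[0,0,0],[0,0,0],[0,0,0],[0,0,-10],[0,0,-20],[0,0,-25],[0,0,-25],[0,0,-20],[0,0,-10]],"angular":[[0,0,0],[0,0,0],[0,0,0],[0,0,0],[0,0,0],[0,0,0],[0,0,0],[0,0,0],[0,0,0],[0,0,0]]}'
python3 -m pendant '{"grip":[1,1,1,1,1,1,1,1,1,1,1,1],"linear":[[0,0,0],[0,0,0],[0,0,0],[0,0,0],[0,0,0],[0,0,0],[0,0,0],[0,0,0],[0,0,0],[0,0,0],[0,0,0],[0,0,0]],"angular":[[0,0,-0.1225],[0,0,-0.1225],[0,0,-0.1225],[0,0,-0.1225],[0,0,-0.1225],[0,0,-0.1225],[0,0,-0.1225],[0,0,-0.1225],[0,0,-0.1225],[0,0,-0.1225],[0,0,-0.1225],[0,0,-0.1225]]}'
python3 -m pendant '{"grip":[1,1,1],"linear":[[0,0,0],[0,0,0],[0,0,0]],"angular":[[0,0,-0.1],[0,0,0],[0,0,0]]}'
python3 - <<'E'
from h import *
o=ctrl.get_obs();im=ctrl.get_image('wrist')[:,:,::-1];cv2.imwrite('pics/w3.png',im);go(439.8,185,9.7,2)
c=cam('wrist',o)
hsv=cv2.cvtColor(im,cv2.COLOR_BGR2HSV);S,V=hsv[...,1],hsv[...,2]
u,v=proj(c,[440,185,30]).astype(int);print(u,v)
m=np.zeros(S.shape,np.uint8);sl=np.s_[max(v-80,0):v+60,u-60:u+60];m[sl]=((S<70)&(V>140))[sl]
m=cv2.morphologyEx(m,cv2.MORPH_CLOSE,np.ones((7,7)))
k=max(cv2.findContours(m,0,1)[0],key=cv2.contourArea)[:,0];print(k.min(0),k.max(0))
print(cv2.minAreaRect(np.array([ray(c,*q,30)[:2] for q in k],np.float32)))
E
```

```text
t: 7.67
ee_pos: [440.3, 185.2, 122.0]
orientation: [-3.14, -0.054, -0.005]
ft_force: [0.5, 0.0, 0.6]
width: 87.8
grasp_force: 0.0
t: 8.67
ee_pos: [438.8, 184.6, 119.0]
orientation: [-2.287, -2.154, 0.001]
ft_force: [-0.5, 1.0, 1.0]
width: 87.6
grasp_force: 0.0
t: 8.92
ee_pos: [439.0, 184.7, 119.1]
orientation: [-2.187, -2.255, 0.001]
ft_force: [0.9, 0.5, -0.1]
width: 88.3
grasp_force: 0.0
t 8.97 at [439.1 184.7 119.1] yaw 1.76 w 87.9 q [0.37 0.37 2.02 0.   0.75 0.34]
tool shift [  0.3   0.8 109.4] tilt [-0. -0. -1.]
turn z -0.0043
252 192
[230 157] [276 224]
((440.5404968261719, 186.53799438476562), (41.003543853759766, 63.86899948120117), 3.8511579036712646)
```

View pics/w3.png

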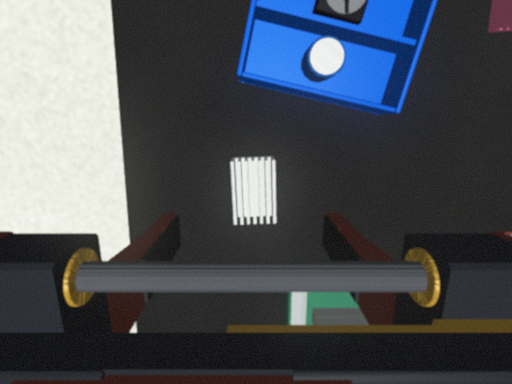

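The heatsink stands upright at (252,190) px, its length along world y and centred between the open fingers. Now I'll take it by its long sides.

```bash
python3 -m pendant '{"grip":[1,1,1,1,1,1,-1,-1,-1,-1,-1,-1],"linear":[[1,0.7,20],[0,0,25],[0,0,25],[0,0,25],[0,0,10],[0,0,4],[0,0,0],[0,0,0],[0,0,0],[0,0,0],[0,0,0],[0,0,0]],"angular":[[0,0,0],[0,0,0],[0,0,0],[0,0,0],[0,0,0],[0,0,0],[0,0,0],[0,0,0],[0,0,0],[0,0,0],[0,0,0],[0,0,0]]}'
python3 -m pendant '{"grip":[-1,-1,-1,-1,-1,-1,-1,-1,-1],"linear":[[0,0,0],[0,0,0],[0,0,0],[0,0,-10],[0,0,-20],[0,0,-25],[0,0,-25],[0,0,-25],[0,0,-20]],"angular":[[0,0,0],[0,0,0],[0,0,0],[0,0,0],[0,0,0],[0,0,0],[0,0,0],[0,0,0],[0,0,0]]}'
python3 - <<'E'
from h import *
go(539,-0.6,130,2)
E
```

```text
t: 9.97
ee_pos: [440.3, 185.9, 10.8]
orientation: [2.183, 2.258, 0.002]
ft_force: [-0.4, 0.3, 0.9]
width: 51.1
grasp_force: 0.0
t: 10.72
ee_pos: [439.9, 185.8, 137.3]
orientation: [2.183, 2.259, 0.001]
ft_force: [-0.3, 0.1, -1.0]
width: 40.1
grasp_force: 29.8
t 10.72 at [439.9 185.8 137.3] yaw 1.94 w 40.1 q [0.37 0.34 2.01 0.   0.79 0.34]
tool shift [-189.7   92.7    7.3] tilt [ 0.001  0.    -1.   ]
turn z -0.001
```

```bash
python3 -m pendant '{"grip":[-1,-1,-1,-1,-1,-1,-1,-1,-1,-1],"linear":[[-28.6,11.5,-9],[-28.6,11.5,-9],[-28.6,11.5,-9],[-28.6,11.5,-9],[-28.6,11.5,-9],[-28.6,11.5,-9],[-28.6,11.5,-9],[-28.6,11.5,-9],[0,0,0],[0,0,0]],"angular":[[0,0,0],[0,0,0],[0,0,0],[0,0,0],[0,0,0],[0,0,0],[0,0,0],[0,0,0],[0,0,0],[0,0,0]]}'
python3 - <<'E'
from h import *
o=ctrl.get_obs();im=ctrl.get_image('wrist')[:,:,::-1];cv2.imwrite('pics/w4.png',im);go(539,-0.6,60,2)
c=cam('wrist',o)
for n,X in dict(jb=[537.6,40,54],ja=[540.4,-41,54],c1=[481,98,20],c2=[590,102,20]).items():print(n,proj(c,X).round(0))
E
```

```text
t: 11.55
ee_pos: [539.9, -41.0, 207.9]
orientation: [2.186, 2.255, 0.001]
ft_force: [0.4, 0.1, -2.0]
width: 40.1
grasp_force: 29.8
t 11.6 at [539.  -39.9 207.2] yaw 1.86 w 40.2 q [-0.1   0.32  1.83  0.    0.99 -0.13]
tool shift [ 39.3   1.4 147.2] tilt [-0.001  0.    -1.   ]
turn z -0.0024
jb [252. 105.]
ja [252. 179.]
c1 [204.  52.]
c2 [299.  52.]
```

View pics/w4.png

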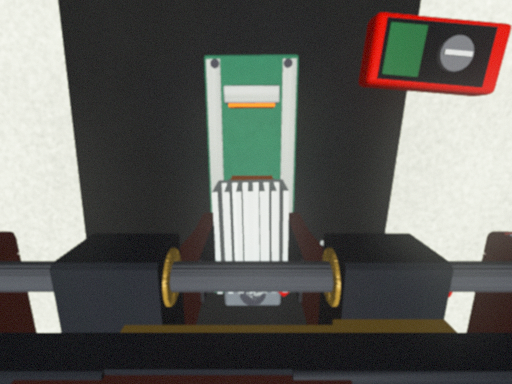

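The plate's far corners are at (204,55) and (298,55), jaw_b's orange face is at (251,104), and the heatsink is held level at (251,220). I'll refine the bed pose.

Run:
```python
from h import *
im=cv2.imread('pics/w4.png');o=ctrl.get_obs();o['ee_pos']=np.array([539.5,-40.2,207.5]);c=cam('wrist',o)
hsv=cv2.cvtColor(im,cv2.COLOR_BGR2HSV);H,S,V=cv2.split(hsv)
m=(H>5)&(H<25)&(S>130);m[:95]=0;m[115:]=0
k=np.argwhere(m)[:,::-1];print(k.min(0),k.max(0));y0=k[:,1].min()
print('top edge ends',[ray(c,u,y0-.5,54)[:2].round(1) for u in (k[:,0].min()-.5,k[:,0].max()+.5)])
print('bottom', [ray(c,u,k[:,1].max()+.5,20)[:2].round(1) for u in (k[:,0].min(),k[:,0].max())])
g=(H>60)&(H<95)&(S>80); 
# plate outline incl. light rails vs dark mat
p=(V>70).astype(np.uint8);
for r in (70,90,120,150,165):
    x=np.flatnonzero(p[r,180:320])+180;print(r,x.min(),x.max(),[ray(c,u,r,20)[:2].round(1) for u in (x.min()-.5,x.max()+.5)])
x=[np.flatnonzero(p[30:90,u]).min()+30 for u in (215,250,290)];print(x,[ray(c,u,v-.5,20)[:2].round(1) for u,v in zip((215,250,290),x)])
```

```text
[228 103] [274 107]
top edge ends [array([510.8,  42.8]), array([561.2,  44.5])]
bottom [array([508.6,  39. ]), array([563.6,  40.8])]
70 204 298 [array([479.7,  79.8]), array([589.8,  83.5])]
90 205 297 [array([480.7,  57.9]), array([590.2,  61.5])]
120 206 296 [array([481.7,  23.6]), array([591.5,  27.3])]
150 207 295 [array([482.7, -12.4]), array([592.8,  -8.8])]
165 208 295 [array([483.9, -31.1]), array([594.1, -27.4])]
[np.int64(55), np.int64(54), np.int64(54)] [array([493. ,  96.8]), array([533. ,  99.2]), array([578.8, 100.7])]
```

```bash
python3 -m pendant '{"grip":[-1,-1,-1,-1,-1,-1,-1,-1,-1,-1,-1,-1],"linear":[[20,-0.2,0],[19.5,0,0],[0,0,25],[0,0,30],[0,0,30],[0,0,30],[0,0,25],[0,0,15],[0,0,10],[0,0,6],[0,0,3],[0,0,0]],"angular":[[0,0,0],[0,0,0],[0,0,0],[0,0,0],[0,0,0],[0,0,0],[0,0,0],[0,0,0],[0,0,0],[0,0,0],[0,0,0],[0,0,0]]}'
python3 -m pendant '{"grip":[-1,-1,-1,-1],"linear":[[0,0,1],[0,0,1],[0,0,0],[0,0,0]],"angular":[[0,0,0],[0,0,0],[0,0,0],[0,0,0]]}'
```

```text
t: 12.6
ee_pos: [538.0, 0.1, 33.2]
orientation: [-2.183, -2.259, 0.0]
ft_force: [-0.1, 0.0, -0.9]
width: 39.7
grasp_force: 29.8
t: 12.93
ee_pos: [538.4, -0.4, 31.7]
orientation: [2.183, 2.258, 0.001]
ft_force: [-0.1, -0.9, -1.9]
width: 39.9
grasp_force: 29.8
```

```bash
python3 -m pendant '{"grip":[-1,-1,-1],"linear":[[0,0,1],[0,0,0],[0,0,0]],"angular":[[0,0,0],[0,0,0],[0,0,0]]}'
python3 -c "
from h import *
print(ctrl.get_obs()['ft_force'])
cv2.imwrite('pics/w5.png',ctrl.get_image('wrist')[:,:,::-1]);cv2.imwrite('pics/t5.png',ctrl.get_image('top')[:,:,::-1])"
```

```text
t: 13.18
ee_pos: [538.5, -0.4, 30.5]
orientation: [2.183, 2.258, 0.001]
ft_force: [-1.7, 0.4, 3.0]
width: 40.0
grasp_force: 29.8
[-1.66190289  0.38152819  3.03465266]
```

```bash
python3 -m pendant '{"grip":[-1,-1,0,0.1,0.15,0.15,0.15,0.15],"linear":[[0,0,0.5],[0,0,0],[0,0,0],[0,0,0],[0,0,0],[0,0,0],[0,0,0],[0,0,0]],"angular":[[0,0,0],[0,0,0],[0,0,0],[0,0,0],[0,0,0],[0,0,0],[0,0,0],[0,0,0]]}'
python3 -m pendant '{"grip":[0.15,0.15,0.15,0.15,0.15,0.15,0.15,0.15,0.15,0.15],"linear":[[0,0,-10],[0,0,-20],[0,0,-25],[0,0,-30],[0,0,-30],[0,0,-30],[0,0,-25],[0,0,-10],[0,0,0],[0,0,0]],"angular":[[0,0,0],[0,0,0],[0,0,0],[0,0,0],[0,0,0],[0,0,0],[0,0,0],[0,0,0],[0,0,0],[0,0,0]]}'
python3 - <<'E'
from h import *
o=ctrl.get_obs();im=ctrl.get_image('wrist')[:,:,::-1];print(o['ee_pos'],yaw(o))
tp=ctrl.get_image('top')[:,:,::-1];cv2.imwrite('pics/t6.png',tp);cv2.imwrite('pics/w6.png',im)
c=cam('wrist',o);print(proj(c,[538,-.8,50]),proj(c,[544,-166,105]),proj(c,[579,-128,131]))
cv2.imwrite('pics/c6.png',np.hstack([im[60:360,100:400],cv2.resize(tp[180:255,270:420],None,fx=3.3,fy=4)]))
E
```

```text
t: 13.95
ee_pos: [538.0, -0.3, 29.5]
orientation: [-2.183, -2.259, 0.0]
ft_force: [-0.3, 0.0, 0.5]
width: 50.5
grasp_force: 0.0
t: 14.78
ee_pos: [537.8, -0.3, 209.5]
orientation: [2.183, 2.259, 0.0]
ft_force: [-0.7, -0.5, -0.2]
width: 50.3
grasp_force: 0.0
[ 5.37827503e+02 -2.88859870e-01  2.09539920e+02] 1.942243808938118
[251.62320272 178.3878439 ] [251.99118772 333.11892544] [288.48494061 320.92365469]
```

View pics/c6.png

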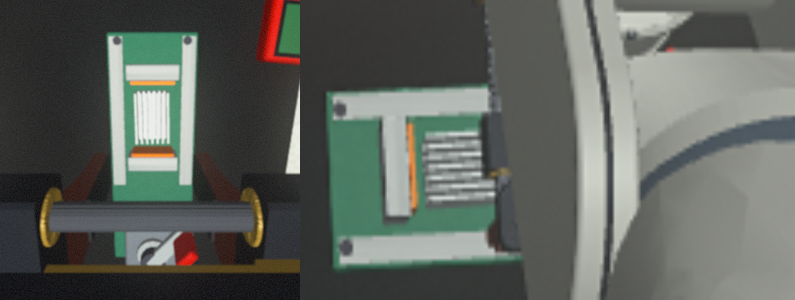

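The heatsink sits centred between the two orange faces, fins up. The red grip is at about (188,250) in the crop. I'll move back to see the crank.

```bash
python3 -m pendant '{"grip":[0.15,0.15,0.15,0.15,0.15,0.15,0.15,0.15],"linear":[[-29,3,0],[-29,3,0],[-29,3,0],[-29,3,0],[-29,3,0],[-29,3,0],[0,0,0],[0,0,0]],"angular":[[0,0,0],[0,0,0],[0,0,0],[0,0,0],[0,0,0],[0,0,0],[0,0,0],[0,0,0]]}'
python3 - <<'E'
from h import *
o=ctrl.get_obs();im=ctrl.get_image('wrist')[:,:,::-1];print(o['ee_pos'],yaw(o))
c=cam('wrist',o);cv2.imwrite('pics/w7.png',cv2.resize(im[90:270,130:370],None,fx=3,fy=3))
H,S,V=cv2.split(cv2.cvtColor(im,cv2.COLOR_BGR2HSV))
m=(((H<8)|(H>172))&(S>150)&(V>60)).astype(np.uint8);m[:90]=0;m[250:]=0;m[:,:190]=0;m[:,320:]=0
k=max(cv2.findContours(m,0,1)[0],key=cv2.contourArea)[:,0];print(k.min(0),k.max(0))
print('all red at 131',cv2.minAreaRect(np.array([ray(c,*q,131)[:2] for q in k],np.float32)))
mv=m.astype(bool);print('V pct',np.percentile(V[mv],[5,25,50,75,95]))
t=(m*(V>np.percentile(V[mv],95)*.85)).astype(np.uint8);k=max(cv2.findContours(t,0,1)[0],key=cv2.contourArea)[:,0]
print('bright',k.min(0),k.max(0),cv2.minAreaRect(np.array([ray(c,*q,131)[:2] for q in k],np.float32)))
print(proj(c,[544,-166,105]),proj(c,[579,-128,131]))
E
```

```text
t: 15.55
ee_pos: [561.0, -174.5, 207.5]
orientation: [-2.184, -2.254, 0.002]
ft_force: [-0.6, 0.8, -0.7]
width: 50.7
grasp_force: 0.0
[ 560.99874923 -174.45258128  207.53399351] 1.7936191464693232
[261 131] [286 157]
all red at 131 ((576.8705444335938, -127.32096862792969), (22.918231964111328, 13.093928337097168), 47.32569122314453)
V pct [107.05 188.   228.   241.   244.  ]
bright [262 133] [284 156] ((576.9219970703125, -128.53317260742188), (21.178592681884766, 8.96511173248291), 47.275753021240234)
[234.66307951 180.70770385] [275.21020845 144.25829238]
```

View pics/w7.png

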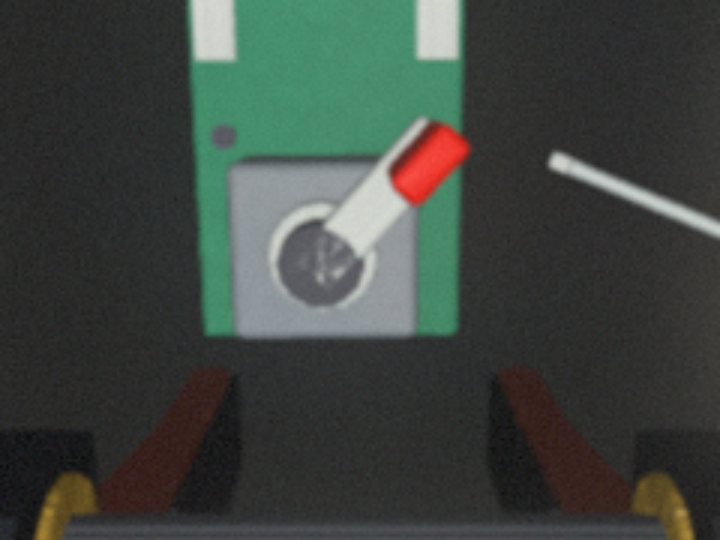

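The crop shows the crank arm with its red grip at (430,163) (image px about (273,144)), and the hub at (322,263). The arm's angle is 47.3°, the grip's centre is about (577,-129), and the axis is about (543,-165.5), which agrees with the bed estimate.

```bash
python3 -m pendant '{"grip":[0.15,0.15,0.15,0.15,0.15,0.15,0.15,0.15,0.15,0.15,0.15,0.15],"linear":[[22.6,8.8,0],[22.6,8.8,0],[0,0,0],[0,0,0],[0,0,0],[0,0,0],[0,0,0],[0,0,0],[0,0,0],[0,0,0],[0,0,0],[0,0,0]],"angular":[[0,0,0],[0,0,0],[0,0,0.111],[0,0,0.111],[0,0,0.111],[0,0,0.111],[0,0,0.111],[0,0,0.111],[0,0,0.111],[0,0,0],[0,0,0],[0,0,0]]}'
python3 -c "
from h import *
go(577.2,-128.7,96,-42.7)
p=[ctrl.get_obs()['ee_pos']];print(p)"
```

```text
t: 16.6
ee_pos: [577.7, -126.9, 209.3]
orientation: [-2.873, -1.269, 0.001]
ft_force: [0.6, 0.2, -0.4]
width: 50.5
grasp_force: 0.0
t 16.6 at [ 577.7 -126.9  209.3] yaw -42.33 w 50.5 q [-0.24  0.39  1.72  0.    1.04  0.5 ]
tool shift [ -1.6   0.9 113.3] tilt [-0.001  0.    -1.   ]
turn z 0.0064
[array([ 577.7010787 , -126.92933336,  209.27454129])]
```

```bash
python3 -m pendant '{"grip":[0.15,0.15,0.15,0.15,0.15,-1,-1,-1,-1,-1,-1,-1],"linear":[[-0.8,0.6,25],[0,0,30],[0,0,30],[0,0,20],[0,0,8],[0,0,0],[0,0,0],[0,0,0],[0,0,0],[0,0,0],[0,0,0],[0,0,0]],"angular":[[0,0,0],[0,0,0],[0,0,0],[0,0,0],[0,0,0],[0,0,0],[0,0,0],[0,0,0],[0,0,0],[0,0,0],[0,0,0],[0,0,0]]}'
python3 -c "
from h import *
go(577.2,-128.7,96,-42.7);print(ctrl.get_obs()['grasp_force'])"
```

```text
t: 17.6
ee_pos: [579.0, -129.3, 97.6]
orientation: [2.874, 1.264, 0.003]
ft_force: [2.0, -2.3, 1.3]
width: 11.9
grasp_force: 29.9
t 17.6 at [ 579.  -129.3   97.6] yaw -42.53 w 11.9 q [-0.24  0.54  1.78 -0.    0.82  0.5 ]
tool shift [-0.7 -1.7  1.6] tilt [ 0.003 -0.001 -1.   ]
turn z 0.003
29.862870275974274
```

```bash
python3 -m pendant '{"grip":[-1,-1,-1,-1,-1,-1],"linear":[[-0.36,5.99,0],[-0.36,5.99,0],[-0.36,5.99,0],[-0.36,5.99,0],[-0.36,5.99,0],[-0.36,5.99,0]],"angular":[[0,0,0.12],[0,0,0.12],[0,0,0.12],[0,0,0.12],[0,0,0.12],[0,0,0.12]]}'
python3 -c "
from h import *
go(543.3,-165.5,96)"
```

```text
t: 18.1
ee_pos: [595.3, -161.1, 97.6]
orientation: [3.136, 0.161, 0.005]
ft_force: [2.0, -1.3, 2.3]
width: 12.0
grasp_force: 29.9
t 18.1 at [ 595.3 -161.1   97.6] yaw -84.13 w 12.0 q [-0.28  0.57  1.73 -0.    0.84  1.19]
tool shift [-52.2  -1.    1.5] tilt [ 0.003 -0.001 -1.   ]
```

```bash
python3 -m pendant '{"grip":[-1,-1,-1,-1,-1,-1,-1,-1,-1,-1,-1],"linear":[[-0.36,5.99,0],[-0.36,5.99,0],[-0.36,5.99,0],[-0.36,5.99,0],[-0.36,5.99,0],[-0.36,5.99,0],[-0.36,5.99,0],[-0.36,5.99,0],[-0.36,5.99,0],[-0.36,5.99,0],[0,0,0]],"angular":[[0,0,0.12],[0,0,0.12],[0,0,0.12],[0,0,0.12],[0,0,0.12],[0,0,0.12],[0,0,0.12],[0,0,0.12],[0,0,0.12],[0,0,0.12],[0,0,0]]}'
python3 -c "
from h import *
go(543.3,-165.5,96)"
```

```text
t: 19.02
ee_pos: [568.1, -211.6, 97.7]
orientation: [-2.679, 1.64, -0.006]
ft_force: [5.1, -4.5, -1.4]
width: 11.6
grasp_force: 30.0
t 19.02 at [ 568.1 -211.6   97.7] yaw -152.96 w 11.6 q [-0.38  0.56  1.75 -0.    0.83  2.29]
tool shift [-52.4   1.2   1.5] tilt [ 0.003 -0.002 -1.   ]
```

```bash
python3 -m pendant '{"grip":[0,0,0,0,0,0,0,0,0,0,0,0],"linear":[[0,0,0],[0,0,0],[0,0,0],[0,0,-25],[0,0,-25],[0,0,0],[0,0,0],[0,0,0],[0,0,0],[0,0,0],[0,0,0],[0,0,0]],"angular":[[0,0,0],[0,0,0],[0,0,0],[0,0,0],[0,0,0],[0,0,-0.12],[0,0,-0.12],[0,0,-0.12],[0,0,-0.12],[0,0,-0.12],[0,0,-0.12],[0,0,-0.12]]}'
python3 -m pendant '{"grip":[0,0,0,0,0,0,0,0,0,0,0,0],"linear":[[0,0,0],[0,0,0],[0,0,0],[0,0,0],[0,0,0],[0,0,0],[0,0,0],[0,0,0],[0,0,0],[0,0,0],[0,0,0],[0,0,0]],"angular":[[0,0,-0.12],[0,0,-0.12],[0,0,-0.12],[0,0,-0.12],[0,0,-0.12],[0,0,-0.12],[0,0,-0.12],[0,0,-0.12],[0,0,-0.12],[0,0,-0.12],[0,0,-0.12],[0,0,-0.12]]}'
python3 -m pendant '{"grip":[0,0,0,0,0,0,0,0,0,0],"linear":[[0,0,0],[0,0,0],[0,0,0],[0,0,0],[0,0,0],[0,0,0],[0,0,0],[0,0,0],[0,0,0],[0,0,0]],"angular":[[0,0,-0.12],[0,0,-0.12],[0,0,-0.12],[0,0,-0.12],[0,0,-0.12],[0,0,-0.12],[0,0,-0.12],[0,0,-0.02],[0,0,0],[0,0,0]]}'
python3 -c "
from h import *
a=1.925;g=np.radians(47.3)-a
go(544.3+50*np.cos(g),-165+50*np.sin(g),96,np.degrees(g)+90)"
```

```text
t: 20.02
ee_pos: [566.9, -209.6, 146.4]
orientation: [-3.118, 0.384, 0.001]
ft_force: [-0.5, 0.2, -0.2]
width: 44.1
grasp_force: 0.0
t: 21.02
ee_pos: [566.8, -209.6, 146.4]
orientation: [-2.597, -1.767, 0.001]
ft_force: [-0.9, -0.1, 0.1]
width: 44.3
grasp_force: 0.0
t: 21.85
ee_pos: [567.0, -209.9, 146.6]
orientation: [-1.637, -2.681, 0.0]
ft_force: [-0.0, -0.1, 0.1]
width: 43.8
grasp_force: 0.0
t 21.85 at [ 567.  -209.9  146.6] yaw 27.17 w 43.8 q [-0.37  0.49  1.73  0.    0.93 -0.85]
tool shift [ 0.3  0.1 50.6] tilt [-0.  0. -1.]
turn z 0.0028
```

```bash
python3 -m pendant '{"grip":[0,0,0,0,-1,-1,-1,-1,-1,-1],"linear":[[0,0,20],[0,0,20],[0,0,10],[0,0,0],[0,0,0],[0,0,0],[0,0,0],[0,0,0],[0,0,0],[0,0,0]],"angular":[[0,0,0],[0,0,0],[0,0,0],[0,0,0],[0,0,0],[0,0,0],[0,0,0],[0,0,0],[0,0,0],[0,0,0]]}'
python3 -m pendant '{"grip":[-1,-1,-1,-1,-1,-1,-1,-1,-1,-1,-1,-1],"linear":[[0.36,-5.99,0],[0.36,-5.99,0],[0.36,-5.99,0],[0.36,-5.99,0],[0.36,-5.99,0],[0.36,-5.99,0],[0.36,-5.99,0],[0.36,-5.99,0],[0.36,-5.99,0],[0.36,-5.99,0],[0.36,-5.99,0],[0.36,-5.99,0]],"angular":[[0,0,0.12],[0,0,0.12],[0,0,0.12],[0,0,0.12],[0,0,0.12],[0,0,0.12],[0,0,0.12],[0,0,0.12],[0,0,0.12],[0,0,0.12],[0,0,0.12],[0,0,0.12]]}'
python3 -c "
from h import *
go(544.3,-165,96)"
```

```text
t: 22.68
ee_pos: [567.6, -210.2, 97.4]
orientation: [1.634, 2.682, 0.001]
ft_force: [0.8, 0.7, 2.2]
width: 11.7
grasp_force: 30.0
t: 23.68
ee_pos: [505.1, -194.4, 97.4]
orientation: [2.999, 0.93, 0.006]
ft_force: [8.5, 2.4, -3.5]
width: 11.9
grasp_force: 30.0
t 23.68 at [ 505.1 -194.4   97.4] yaw -55.55 w 11.9 q [-0.39  0.48  1.9   0.    0.76  0.58]
tool shift [49.  -2.1  1.5] tilt [ 0.004 -0.001 -1.   ]
```

```bash
python3 -m pendant '{"grip":[-1,-1,-1,-1,-1,-1,-1,-1,-1,-1,-1,-1],"linear":[[0.36,-5.99,0],[0.36,-5.99,0],[0.36,-5.99,0],[0.36,-5.99,0],[0.36,-5.99,0],[0.36,-5.99,0],[0.36,-5.99,0],[0.36,-5.99,0],[0.36,-5.99,0],[0.36,-5.99,0],[0.36,-5.99,0],[0.36,-5.99,0]],"angular":[[0,0,0.12],[0,0,0.12],[0,0,0.12],[0,0,0.12],[0,0,0.12],[0,0,0.12],[0,0,0.12],[0,0,0.12],[0,0,0.12],[0,0,0.12],[0,0,0.12],[0,0,0.12]]}'
python3 -c "
from h import *
go(544.3,-165,96)"
python3 -m pendant '{"grip":[-1,-1,-1,-1],"linear":[[0.36,-5.99,0],[0.36,-5.99,0],[0.36,-5.99,0],[0,0,0]],"angular":[[0,0,0.12],[0,0,0.12],[0,0,0.12],[0,0,0]]}'
python3 -c "
from h import *
go(544.3,-165,96)"
```

```text
t: 24.68
ee_pos: [512.7, -130.4, 97.4]
orientation: [2.869, -1.277, 0.009]
ft_force: [4.7, -13.2, -5.4]
width: 12.0
grasp_force: 30.0
t 24.68 at [ 512.7 -130.4   97.4] yaw -138.0 w 12.0 q [-0.27  0.47  1.92 -0.    0.74  2.14]
tool shift [46.8 -0.3  1.6] tilt [ 0.005 -0.003 -1.   ]
t: 25.02
ee_pos: [527.8, -121.2, 97.4]
orientation: [2.594, -1.771, 0.007]
ft_force: [1.5, -13.9, -0.1]
width: 12.3
grasp_force: 30.0
t 25.02 at [ 527.8 -121.2   97.4] yaw -158.65 w 12.3 q [-0.25  0.48  1.9  -0.    0.76  2.53]
tool shift [46.8  0.6  1.6] tilt [ 0.003 -0.004 -1.   ]
```

```bash
python3 -m pendant '{"grip":[0,0,0,0,0,0,0,0,0,0,0,0],"linear":[[0,0,0],[0,0,0],[0,0,0],[0,0,-25],[0,0,-25],[0,0,0],[0,0,0],[0,0,0],[0,0,0],[0,0,0],[0,0,0],[0,0,0]],"angular":[[0,0,0],[0,0,0],[0,0,0],[0,0,0],[0,0,0],[0,0,-0.12],[0,0,-0.12],[0,0,-0.12],[0,0,-0.12],[0,0,-0.12],[0,0,-0.12],[0,0,-0.12]]}'
python3 -m pendant '{"grip":[0,0,0,0,0,0,0,0,0,0,0,0],"linear":[[0,0,0],[0,0,0],[0,0,0],[0,0,0],[0,0,0],[0,0,0],[0,0,0],[0,0,0],[0,0,0],[0,0,0],[0,0,0],[0,0,0]],"angular":[[0,0,-0.12],[0,0,-0.12],[0,0,-0.12],[0,0,-0.12],[0,0,-0.12],[0,0,-0.12],[0,0,-0.12],[0,0,-0.12],[0,0,-0.12],[0,0,-0.12],[0,0,-0.12],[0,0,-0.12]]}'
python3 -m pendant '{"grip":[0,0,0,0,0,0,0,0,0,0],"linear":[[0,0,0],[0,0,0],[0,0,0],[0,0,0],[0,0,0],[0,0,0],[0,0,0],[0,0,0],[0,0,0],[0,0,0]],"angular":[[0,0,-0.12],[0,0,-0.12],[0,0,-0.12],[0,0,-0.12],[0,0,-0.12],[0,0,-0.12],[0,0,-0.12],[0,0,-0.02],[0,0,0],[0,0,0]]}'
python3 - <<'E'
from h import *
go(527.1,-120.4,97,21.35)
o=ctrl.get_obs();im=ctrl.get_image('wrist')[:,:,::-1];c=cam('wrist',o);print(proj(c,[527,-120.4,131]))
im=im.copy();H,S,V=cv2.split(cv2.cvtColor(im,cv2.COLOR_BGR2HSV))
m=(((H<8)|(H>172))&(S>150)&(V>170)).astype(np.uint8);m[250:]=0;m[:140]=0
for k in cv2.findContours(m,0,1)[0]:
    if cv2.contourArea(k)>60: print(k[:,0].mean(0),cv2.minAreaRect(np.array([ray(c,*q,131)[:2] for q in k[:,0]],np.float32)))
cv2.imwrite('pics/w8.png',im)
E
```

```text
t: 26.02
ee_pos: [525.4, -118.8, 146.7]
orientation: [-3.095, 0.541, 0.0]
ft_force: [0.3, -0.7, 0.5]
width: 44.0
grasp_force: 0.0
t: 27.02
ee_pos: [525.4, -118.8, 146.7]
orientation: [-2.683, -1.634, 0.0]
ft_force: [0.4, 0.2, -0.1]
width: 43.9
grasp_force: 0.0
t: 27.85
ee_pos: [525.6, -119.0, 146.7]
orientation: [-1.77, -2.595, -0.0]
ft_force: [0.8, -0.1, -0.2]
width: 43.6
grasp_force: 0.0
t 27.85 at [ 525.6 -119.   146.7] yaw 21.42 w 43.6 q [-0.24  0.4   1.88  0.    0.86 -0.62]
tool shift [-1.9  0.9 49.7] tilt [-0.  0. -1.]
turn z 0.0011
[253.07853688 223.45703527]
[252.61445783 221.80722892] ((526.3242797851562, -119.70408630371094), (10.198469161987305, 21.387418746948242), 21.434371948242188)
```

View pics/w8.png

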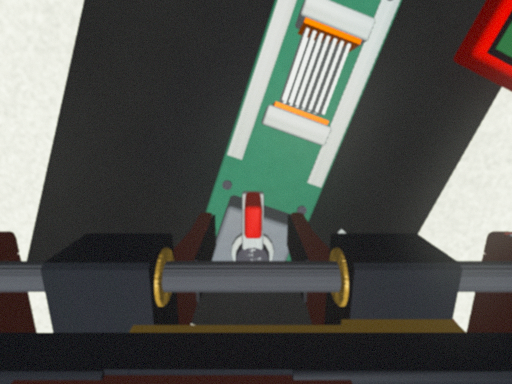

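The grip is centred between the fingers at (252,222), the gripper is aligned, and the jaws have nearly reached the heatsink. I'll regrip and finish winding.

```bash
python3 -m pendant '{"grip":[0,0,0,0,-1,-1,-1,-1,-1,-1],"linear":[[-1,0.4,20],[0,0,20],[0,0,10],[0,0,0],[0,0,0],[0,0,0],[0,0,0],[0,0,0],[0,0,0],[0,0,0]],"angular":[[0,0,0],[0,0,0],[0,0,0],[0,0,0],[0,0,0],[0,0,0],[0,0,0],[0,0,0],[0,0,0],[0,0,0]]}'
python3 -m pendant '{"grip":[-1,-1,-1,-1,-1,-1,-1,-1,-1,-1,-1,-1],"linear":[[-0.36,5.99,0],[-0.36,5.99,0],[-0.36,5.99,0],[-0.36,5.99,0],[-0.36,5.99,0],[-0.36,5.99,0],[-0.36,5.99,0],[-0.36,5.99,0],[-0.36,5.99,0],[-0.36,5.99,0],[-0.36,5.99,0],[-0.36,5.99,0]],"angular":[[0,0,0.12],[0,0,0.12],[0,0,0.12],[0,0,0.12],[0,0,0.12],[0,0,0.12],[0,0,0.12],[0,0,0.12],[0,0,0.12],[0,0,0.12],[0,0,0.12],[0,0,0.12]]}'
python3 -m pendant '{"grip":[-1,-1,-1,-1,-1],"linear":[[-0.36,5.99,0],[-0.36,5.99,0],[-0.36,5.99,0],[0,0,0],[0,0,0]],"angular":[[0,0,0.12],[0,0,0.12],[0,0,0.12],[0,0,0],[0,0,0]]}'
python3 -c "
from h import *
go(544.8,-166.3,96);o=ctrl.get_obs();print('crank',np.radians(47.3+360-(yaw(o)+90)), o['ft_force'],o['moment'])
d=o['ee_pos'][:2]-[544.8,-166.3];print(np.radians(407.3)-np.arctan2(d[1],d[0]))"
```

```text
t: 28.73
ee_pos: [526.8, -120.0, 97.3]
orientation: [1.765, 2.597, 0.001]
ft_force: [0.8, 0.5, 3.6]
width: 11.9
grasp_force: 30.0
t: 29.73
ee_pos: [589.4, -142.5, 97.4]
orientation: [3.042, 0.781, 0.002]
ft_force: [0.4, -0.9, 2.9]
width: 11.9
grasp_force: 30.0
t: 30.15
ee_pos: [595.1, -159.2, 97.4]
orientation: [3.132, 0.237, 0.003]
ft_force: [3.0, 0.5, 4.8]
width: 11.6
grasp_force: 30.0
t 30.15 at [ 595.1 -159.2   97.4] yaw -81.35 w 11.6 q [-0.28  0.57  1.73  0.    0.84  1.14]
tool shift [-50.8  -0.5   1.3] tilt [ 0.002 -0.    -1.   ]
crank 6.9578180583402816 [3.04111101 0.47547919 4.77344961] [0.07218725 0.10012142 0.10086674]
6.96844059454143
```

```bash
python3 -m pendant '{"grip":[-1,-1,-1,-1],"linear":[[-0.1,3,0],[-0.1,3,0],[-0.1,3,0],[0,0,0]],"angular":[[0,0,0.06],[0,0,0.06],[0,0,0.06],[0,0,0]]}'
python3 -m pendant '{"grip":[-1,-1,-1,-1],"linear":[[-0.1,3,0],[-0.1,2,0],[0,0,0],[0,0,0]],"angular":[[0,0,0.06],[0,0,0.04],[0,0,0],[0,0,0]]}'
python3 -c "
from h import *
go(544.8,-166.3,96);o=ctrl.get_obs();print('crank',np.radians(47.3+360-(yaw(o)+90)), o['ft_force'],o['moment'])
d=o['ee_pos'][:2]-[544.8,-166.3];print(np.radians(407.3)-np.arctan2(d[1],d[0]))"
```

```text
t: 30.48
ee_pos: [595.6, -168.2, 97.3]
orientation: [3.141, -0.048, 0.003]
ft_force: [3.5, 1.7, 5.2]
width: 11.8
grasp_force: 30.0
t: 30.82
ee_pos: [595.3, -172.9, 97.3]
orientation: [3.135, -0.2, 0.003]
ft_force: [4.6, 0.9, 4.9]
width: 12.2
grasp_force: 30.0
t 30.82 at [ 595.3 -172.9   97.3] yaw -97.29 w 12.2 q [-0.3   0.57  1.72  0.    0.85  1.4 ]
tool shift [-51.   -0.1   1.2] tilt [ 0.002 -0.001 -1.   ]
crank 7.236046033539529 [4.5916075  0.9061158  4.90657502] [ 0.27019516 -0.21725667  0.43834096]
7.238681728323051
```

```bash
python3 -m pendant '{"grip":[-1,-1,-1],"linear":[[-0.1,4,0],[0,0,0],[0,0,0]],"angular":[[0,0,0.08],[0,0,0],[0,0,0]]}'
python3 -c "
from h import *
o=ctrl.get_obs();print('crank',np.radians(47.3+360-(yaw(o)+90)), o['ft_force'],o['moment'])"
python3 -m pendant '{"grip":[-0.5,0,0,0,0,0,0,0,0],"linear":[[0,0,0],[0,0,0],[0,0,0],[0,0,0],[0,0,-25],[0,0,-30],[0,0,-30],[0,0,-20],[0,0,0]],"angular":[[0,0,0],[0,0,0],[0,0,0],[0,0,0],[0,0,0],[0,0,0],[0,0,0],[0,0,0],[0,0,0]]}'
python3 -c "
from h import *
go(450,-190,200,0)"
```

```text
t: 31.07
ee_pos: [594.7, -176.8, 97.3]
orientation: [3.124, -0.325, 0.003]
ft_force: [3.8, 2.3, 6.0]
width: 11.4
grasp_force: 30.1
crank 7.316188251996908 [3.81840926 2.32686128 6.03988004] [ 0.32568115 -0.2298982   0.44675043]
t: 31.82
ee_pos: [595.3, -177.4, 205.7]
orientation: [3.123, -0.327, 0.009]
ft_force: [0.4, -0.8, 0.8]
width: 44.1
grasp_force: 0.0
t 31.82 at [ 595.3 -177.4  205.7] yaw -101.95 w 44.1 q [-0.31  0.43  1.66 -0.    1.05  1.47]
tool shift [-139.6   42.4    5. ] tilt [ 0.005 -0.002 -1.   ]
turn z -1.7793
```

```bash
python3 -m pendant '{"grip":[0,0,0,0,0,0,0],"linear":[[-30,20,0],[-30,20,0],[-30,20,0],[-30,20,0],[-30,20,0],[-30,20,0],[0,0,0]],"angular":[[0,0,0],[0,0,0],[0,0,0],[0,0,0],[0,0,0],[0,0,0],[0,0,0]]}'
python3 - <<'E'
from h import *
t=ctrl.get_image('top')[:,:,::-1];s=ctrl.get_image('side')[:,:,::-1]
cv2.imwrite('pics/f.png',np.hstack([cv2.resize(t[180:270,270:420],(400,240),interpolation=2),cv2.resize(s[210:360,200:310],(176,240),interpolation=2)]))
im=t.copy();c=cam('top');H,S,V=cv2.split(cv2.cvtColor(im,cv2.COLOR_BGR2HSV))
m=(((H<6)|(H>174))&(S>180)).astype(np.uint8);m[:185]=0;m[:,:370]=0
k=max(cv2.findContours(m,0,1)[0],key=cv2.contourArea)[:,0];print(k.mean(0),cv2.minAreaRect(np.array([ray(c,*q,131)[:2] for q in k],np.float32)))
E
```

```text
t: 32.4
ee_pos: [386.0, -255.9, 199.7]
orientation: [-3.122, 0.332, 0.01]
ft_force: [0.8, 0.2, -0.5]
width: 43.9
grasp_force: 0.0
[396.94444444 189.        ] ((592.9378051757812, -156.06353759765625), (18.70408058166504, 3.7812063694000244), 8.776687622070312)
```

View pics/f.png

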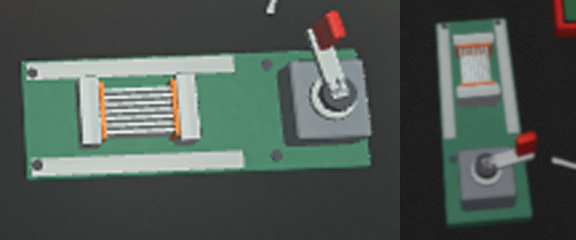

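The heatsink is held between both orange faces, fins up. But the crank arm appears at about +10°, short of where I left it, so it may have sprung back. I'll check it with the wrist camera.

```bash
python3 -m pendant '{"grip":[0,0,0,0,0,0,0,0],"linear":[[30,-20,0],[30,-20,0],[30,-20,0],[30,-20,0],[20,-20,0],[0,-10,0],[0,0,0],[0,0,0]],"angular":[[0,0,0],[0,0,0],[0,0,0],[0,0,0],[0,0,0],[0,0,0],[0,0,0],[0,0,0]]}'
python3 - <<'E'
from h import *
o=ctrl.get_obs();im=ctrl.get_image('wrist')[:,:,::-1];c=cam('wrist',o);print(o['ee_pos'],yaw(o))
im=im.copy();H,S,V=cv2.split(cv2.cvtColor(im,cv2.COLOR_BGR2HSV))
for lo in (60,170):
  m=(((H<8)|(H>172))&(S>150)&(V>lo)).astype(np.uint8);m[255:]=0
  for k in cv2.findContours(m,0,1)[0]:
    if cv2.contourArea(k)>60:
      r=cv2.minAreaRect(np.array([ray(c,*q,131)[:2] for q in k[:,0]],np.float32));d=np.array(r[0])-[544.3,-165.8];print(k[:,0].mean(0),r,'ang',np.degrees(np.arctan2(d[1],d[0])),np.hypot(*d))
cv2.imwrite('pics/w9.png',im)
E
```

```text
t: 33.17
ee_pos: [551.9, -177.2, 200.6]
orientation: [-3.124, 0.328, 0.003]
ft_force: [-0.3, 0.2, 0.3]
width: 43.8
grasp_force: 0.0
[ 551.90345507 -177.1948585   200.62337043] -101.9899858751104
[214.71621622 153.77027027] ((594.2305297851562, -155.78054809570312), (22.960416793823242, 15.251655578613281), 13.929014205932617) ang 11.346720826976192 50.925899315465195
[10.25384615 80.16923077] ((681.6806640625, -20.632404327392578), (28.17622947692871, 83.38114166259766), 65.92672729492188) ang 46.5786521246103 199.86765043803143
[211.58108108   9.62162162] ((697.643310546875, -177.84097290039062), (14.033740043640137, 15.374442100524902), 69.44257354736328) ang -4.489822302979487 153.8153305683907
[213.359375 155.953125] ((593.2706298828125, -154.067138671875), (21.91765594482422, 10.532509803771973), 14.907747268676758) ang 13.473506197845524 50.356554946346606
[  6.62237762 100.06993007] ((670.2019653320312, -8.203861236572266), (14.845559120178223, 45.84178924560547), 65.92671966552734) ang 51.3789953086302 201.71228972873612
[210.328125   7.96875 ] ((699.4081420898438, -177.80282592773438), (12.804874420166016, 11.509464263916016), 70.1803207397461) ang -4.424935063873848 155.5718598359442
```

The grip is at 13.5°, so the crank sprang back to about 6.87 rad on the abrupt release. I'll regrip, re-squeeze, then let go gently.

```bash
python3 -m pendant '{"grip":[0,0,0,0,0,0,0,0,0],"linear":[[18,-15.4,0],[17.9,-15.3,0],[0,0,0],[0,0,0],[0,0,0],[0,0,0],[0,0,20],[0,0,0],[0,0,0]],"angular":[[0,0,0],[0,0,0],[0,0,-0.111],[0,0,-0.111],[0,0,-0.111],[0,0,-0.111],[0,0,0],[0,0,0],[0,0,0]]}'
python3 -c "
from h import *
go(593.4,-154.6,97,-76.5)"
```

```text
t: 33.97
ee_pos: [592.4, -156.5, 181.0]
orientation: [-3.12, -0.36, 0.004]
ft_force: [0.1, 0.4, 0.3]
width: 43.5
grasp_force: 0.0
t 33.97 at [ 592.4 -156.5  181. ] yaw -76.82 w 43.5 q [-0.28  0.46  1.69 -0.    1.    1.06]
tool shift [ 1.6 -1.5 84. ] tilt [-0.003  0.001 -1.   ]
turn z -0.0057
```

```bash
python3 -m pendant '{"grip":[0,0,0,0,-1,-1,-1,-1,-1,-1,-1,-1],"linear":[[1,-1,25],[0,0,30],[0,0,20],[0,0,9],[0,0,0],[0,0,0],[0,0,0],[0,0,0],[0,0,0],[0,0,0],[0,0,0],[0,0,0]],"angular":[[0,0,0],[0,0,0],[0,0,0],[0,0,0],[0,0,0],[0,0,0],[0,0,0],[0,0,0],[0,0,0],[0,0,0],[0,0,0],[0,0,0]]}'
cat > s.py <<'E'
from h import *
o=ctrl.get_obs();d=o['ee_pos'][:2]-[544.8,-166.3]
F=o['ft_force']/1000;T=d[0]*F[1]-d[1]*F[0]+o['moment'][2]
print('crank yaw %.3f pos %.3f r %.1f'%(np.radians(407.3-(yaw(o)+90)),np.radians(407.3)-np.arctan2(d[1],d[0]),np.hypot(*d)),'Mz %.2f T %.2f'%(o['moment'][2],T),'F',o['ft_force'].round(1))
E
python3 s.py
for i in 1; do python3 -m pendant '{"grip":[-1,-1,-1],"linear":[[-0.1,5,0],[0,0,0],[0,0,0]],"angular":[[0,0,0.1],[0,0,0],[0,0,0]]}'>/dev/null; done; python3 s.py
python3 -m pendant '{"grip":[-1,-1,-1],"linear":[[-0.1,5,0],[0,0,0],[0,0,0]],"angular":[[0,0,0.1],[0,0,0],[0,0,0]]}'>/dev/null; python3 s.py
python3 -m pendant '{"grip":[-1,-1,-1],"linear":[[-0.1,5,0],[0,0,0],[0,0,0]],"angular":[[0,0,0.1],[0,0,0],[0,0,0]]}'>/dev/null; python3 s.py
```

```text
t: 34.97
ee_pos: [595.6, -154.8, 99.0]
orientation: [3.12, 0.364, 0.003]
ft_force: [0.2, 0.5, 7.0]
width: 12.2
grasp_force: 30.0
crank yaw 6.877 pos 6.886 r 52.1 Mz 0.11 T 0.14 F [0.2 0.5 7. ]
crank yaw 6.977 pos 6.986 r 52.2 Mz 0.09 T 0.08 F [-1.1 -0.3  6.5]
crank yaw 7.077 pos 7.082 r 52.2 Mz 0.29 T 0.32 F [-1.9  0.4  7.4]
crank yaw 7.177 pos 7.177 r 52.3 Mz 0.35 T 0.39 F [-2.2  0.8  7.6]
```

```bash
python3 -m pendant '{"grip":[-1,-1,-1],"linear":[[0,-1.5,0],[0,0,0],[0,0,0]],"angular":[[0,0,-0.03],[0,0,0],[0,0,0]]}'>/dev/null; python3 s.py
python3 -m pendant '{"grip":[-1,-1,-1],"linear":[[0,-1.5,0],[0,0,0],[0,0,0]],"angular":[[0,0,-0.03],[0,0,0],[0,0,0]]}'>/dev/null; python3 s.py
python3 -m pendant '{"grip":[-1,-1,-1],"linear":[[0,-1,0],[0,0,0],[0,0,0]],"angular":[[0,0,-0.02],[0,0,0],[0,0,0]]}'>/dev/null; python3 s.py
```

```text
crank yaw 7.146 pos 7.143 r 52.2 Mz 0.47 T 0.52 F [-1.4  1.   7.5]
crank yaw 7.116 pos 7.115 r 52.2 Mz 0.41 T 0.52 F [-1.8  2.1  7.8]
crank yaw 7.096 pos 7.097 r 52.2 Mz 0.35 T 0.35 F [-2.8 -0.1  7.5]
```

```bash
python3 -m pendant '{"grip":[-1,-1,-1],"linear":[[0,-1,0],[0,0,0],[0,0,0]],"angular":[[0,0,-0.02],[0,0,0],[0,0,0]]}'>/dev/null; python3 s.py
python3 -m pendant '{"grip":[-1,-1,-1],"linear":[[0,-1,0],[0,0,0],[0,0,0]],"angular":[[0,0,-0.02],[0,0,0],[0,0,0]]}'>/dev/null; python3 s.py
python3 -m pendant '{"grip":[-1,-1,-1],"linear":[[0,-1,0],[0,0,0],[0,0,0]],"angular":[[0,0,-0.02],[0,0,0],[0,0,0]]}'>/dev/null; python3 s.py
```

```text
crank yaw 7.076 pos 7.078 r 52.2 Mz 0.38 T 0.37 F [-1.8 -0.3  7.6]
crank yaw 7.056 pos 7.059 r 52.2 Mz 0.31 T 0.34 F [-2.2  0.3  8.2]
crank yaw 7.036 pos 7.040 r 52.2 Mz 0.34 T 0.37 F [-2.4  0.3  7.7]
```

```bash
python3 -m pendant '{"grip":[-1,-1,-1,-1],"linear":[[0,3,0],[0,3,0],[0,0,0],[0,0,0]],"angular":[[0,0,0.06],[0,0,0.06],[0,0,0],[0,0,0]]}'; python3 s.py
python3 -m pendant '{"grip":[-0.74,-0.72,-0.71,-0.7,-0.69,-0.68,-0.67,-0.66,-0.65,-0.64,-0.63,-0.62],"linear":[[0,0,0],[0,0,0],[0,0,0],[0,0,0],[0,0,0],[0,0,0],[0,0,0],[0,0,0],[0,0,0],[0,0,0],[0,0,0],[0,0,0]],"angular":[[0,0,0],[0,0,0],[0,0,0],[0,0,0],[0,0,0],[0,0,0],[0,0,0],[0,0,0],[0,0,0],[0,0,0],[0,0,0],[0,0,0]]}';python3 s.py
python3 -m pendant '{"grip":[-0.61,-0.6,-0.59,-0.58,-0.57,-0.56,-0.55,-0.54,-0.53,-0.52,-0.51,-0.5],"linear":[[0,0,0],[0,0,0],[0,0,0],[0,0,0],[0,0,0],[0,0,0],[0,0,0],[0,0,0],[0,0,0],[0,0,0],[0,0,0],[0,0,0]],"angular":[[0,0,0],[0,0,0],[0,0,0],[0,0,0],[0,0,0],[0,0,0],[0,0,0],[0,0,0],[0,0,0],[0,0,0],[0,0,0],[0,0,0]]}';python3 s.py
```

```text
t: 37.55
ee_pos: [597.0, -168.8, 98.9]
orientation: [3.14, -0.075, 0.001]
ft_force: [-2.8, 0.4, 8.7]
width: 12.1
grasp_force: 30.0
crank yaw 7.156 pos 7.157 r 52.3 Mz 0.39 T 0.40 F [-2.8  0.4  8.7]
t: 38.55
ee_pos: [596.8, -167.8, 98.1]
orientation: [-3.14, 0.076, 0.0]
ft_force: [-0.6, 5.1, 3.9]
width: 16.5
grasp_force: 2.7
crank yaw 7.157 pos 7.137 r 52.0 Mz 0.04 T 0.31 F [-0.6  5.1  3.9]
t: 39.55
ee_pos: [596.6, -168.6, 97.6]
orientation: [3.141, -0.076, -0.001]
ft_force: [-0.9, 4.5, 1.5]
width: 22.1
grasp_force: 2.1
crank yaw 7.157 pos 7.152 r 51.9 Mz 0.05 T 0.28 F [-0.9  4.5  1.5]
```

```bash
python3 -m pendant '{"grip":[-0.49,-0.48,-0.47,-0.46,-0.45,-0.44,-0.43,-0.42,-0.41,-0.4,-0.4,-0.4],"linear":[[0,0,0],[0,0,0],[0,0,0],[0,0,0],[0,0,0],[0,0,0],[0,0,0],[0,0,0],[0,0,0],[0,0,0],[0,0,0],[0,0,0]],"angular":[[0,0,0],[0,0,0],[0,0,0],[0,0,0],[0,0,0],[0,0,0],[0,0,0],[0,0,0],[0,0,0],[0,0,0],[0,0,0],[0,0,0]]}';python3 s.py
python3 -m pendant '{"grip":[-0.39,-0.38,-0.37,-0.36,-0.35,-0.34,-0.33,-0.32,-0.31,-0.3,-0.3,-0.3],"linear":[[0,0,0],[0,0,0],[0,0,0],[0,0,0],[0,0,0],[0,0,0],[0,0,0],[0,0,0],[0,0,0],[0,0,0],[0,0,0],[0,0,0]],"angular":[[0,0,0],[0,0,0],[0,0,0],[0,0,0],[0,0,0],[0,0,0],[0,0,0],[0,0,0],[0,0,0],[0,0,0],[0,0,0],[0,0,0]]}';python3 s.py
```

```text
t: 40.55
ee_pos: [596.6, -168.5, 97.5]
orientation: [3.141, -0.076, -0.001]
ft_force: [-2.2, 2.3, -0.7]
width: 26.3
grasp_force: 1.5
crank yaw 7.157 pos 7.152 r 51.9 Mz 0.00 T 0.12 F [-2.2  2.3 -0.7]
t: 41.55
ee_pos: [596.9, -168.6, 97.7]
orientation: [3.141, -0.076, 0.0]
ft_force: [-1.7, 2.7, -0.7]
width: 30.8
grasp_force: 1.1
crank yaw 7.157 pos 7.153 r 52.1 Mz 0.05 T 0.18 F [-1.7  2.7 -0.7]
```

```bash
python3 -m pendant '{"grip":[-0.28,-0.26,-0.24,-0.22,-0.2,-0.18,-0.16,-0.14,-0.12,-0.1,-0.1,-0.1],"linear":[[0,0,0],[0,0,0],[0,0,0],[0,0,0],[0,0,0],[0,0,0],[0,0,0],[0,0,0],[0,0,0],[0,0,0],[0,0,0],[0,0,0]],"angular":[[0,0,0],[0,0,0],[0,0,0],[0,0,0],[0,0,0],[0,0,0],[0,0,0],[0,0,0],[0,0,0],[0,0,0],[0,0,0],[0,0,0]]}';python3 s.py
python3 -m pendant '{"grip":[0.1,0.2,0.2,0.2,0.2,0.2,0.2,0.2],"linear":[[0,0,0],[0,0,0],[0,0,-25],[0,0,-30],[0,0,-30],[0,0,-20],[0,0,0],[0,0,0]],"angular":[[0,0,0],[0,0,0],[0,0,0],[0,0,0],[0,0,0],[0,0,0],[0,0,0],[0,0,0]]}'
python3 -c "
from h import *
go(540,-90,202,-88)"
```

```text
t: 42.55
ee_pos: [596.9, -168.6, 97.8]
orientation: [3.141, -0.076, 0.0]
ft_force: [-0.7, 0.3, 0.4]
width: 39.9
grasp_force: 0.5
crank yaw 7.157 pos 7.153 r 52.1 Mz 0.01 T 0.02 F [-0.7  0.3  0.4]
t: 43.22
ee_pos: [597.6, -168.9, 203.9]
orientation: [3.14, -0.076, 0.005]
ft_force: [-0.1, -0.1, -0.1]
width: 53.0
grasp_force: 0.0
t 43.22 at [ 597.6 -168.9  203.9] yaw -92.77 w 53.0 q [-0.29  0.44  1.66 -0.    1.05  1.32]
tool shift [-61.3 -76.    1.7] tilt [ 0.003 -0.001 -1.   ]
turn z -0.0833
```

```bash
python3 -m pendant '{"grip":[0.2,0.2,0.2,0.2,0.2,0.2],"linear":[[-23,-23.5,0],[-23,-23.5,0],[-23,-23.5,0],[-23,-23.5,0],[0,0,0],[0,0,0]],"angular":[[0,0,0],[0,0,0],[0,0,0],[0,0,0],[0,0,0],[0,0,0]]}'
python3 - <<'E'
from h import *
o=ctrl.get_obs();im=ctrl.get_image('wrist')[:,:,::-1].copy();c=cam('wrist',o);print(o['ee_pos'],yaw(o));cv2.imwrite('pics/w10.png',im)
H,S,V=cv2.split(cv2.cvtColor(im,cv2.COLOR_BGR2HSV))
m=(((H<8)|(H>172))&(S>150)&(V>60)).astype(np.uint8);m[255:]=0
for k in cv2.findContours(m,0,1)[0]:
    if cv2.contourArea(k)>60:
      r=cv2.minAreaRect(np.array([ray(c,*q,131)[:2] for q in k[:,0]],np.float32));d=np.array(r[0])-[544.3,-165.8];print('red',k[:,0].mean(0),np.round(r[0]),'ang',np.degrees(np.arctan2(d[1],d[0])),np.hypot(*d))
u,v=proj(c,[538,-1,50]).astype(int);print(u,v)
# orange faces
m=((H>6)&(H<25)&(S>130)&(V>80)).astype(np.uint8);m[240:]=0
for k in cv2.findContours(m,0,1)[0]:
    if cv2.contourArea(k)>15:
        P=np.array([ray(c,*q,54)[:2] for q in k[:,0]],np.float32);l=cv2.fitLine(P,2,0,.01,.01).ravel();print('orange',P.mean(0),'dir',np.degrees(np.arctan(l[1]/l[0])),k[:,0].min(0),k[:,0].max(0))
# heatsink fin stripes orientation
m=np.zeros(S.shape,np.uint8);sl=np.s_[v-45:v+45,u-40:u+40];m[sl]=((S<60)&(V>130))[sl]
n,lab,st,ce=cv2.connectedComponentsWithStats(m)
for i in range(1,n):
    if st[i,4]>40:
        q=np.argwhere(lab==i)[:,::-1];P=np.array([ray(c,*w,50)[:2] for w in q],np.float32);l=cv2.fitLine(P,2,0,.01,.01).ravel();print('fin',st[i],P.mean(0).round(1),'yaw',np.degrees(np.arctan2(l[1],l[0])).round(2))
E
```

```text
t: 43.72
ee_pos: [507.9, -69.2, 201.4]
orientation: [-3.141, 0.073, 0.004]
ft_force: [1.2, -0.2, -0.6]
width: 52.9
grasp_force: 0.0
[507.86465687 -69.24782505 201.4263733 ] -92.66543119910455
red [349.    88.45] [ 592. -149.] ang 18.808410635436086 50.84817724078518
red [84.04710145 23.47463768] [649.  48.] ang 64.02596141590075 238.3509222633614
188 154
orange [540.19604   28.851868] dir -1.4590375 [155 134] [167 179]
orange [540.3229   -33.853844] dir 2.1957493 [213 129] [221 174]
fin [ 148  109   80   16 1034] [ 5.806e+02 -5.000e-01] yaw -89.84
fin [ 148  123   80   75 2077] [518.    4.1] yaw -79.32
fin [ 160  134   58   43 1958] [538.  -2.] yaw -87.3
```

Run:
```python
from h import *
im=cv2.imread('pics/w10.png');o=ctrl.get_obs();c=cam('wrist',o)
for r in (140,156,172): print(r,[tuple(int(a) for a in im[r,u]) for u in list(range(153,172))],'|',[tuple(int(a) for a in im[r,u]) for u in range(208,224)])
k=im.astype(int);m=((abs(k.max(2)-k.min(2))<40)&(k.max(2)>130)).astype(np.uint8)
# fin edges: first/last light col per fin row
e=[]
for r in range(134,177):
    x=np.flatnonzero(m[r,168:212])+168
    if len(x)>25: e.append((r,x.min(),x.max()))
print(e)
for u in (175,205):
    col=k[125:185,u].sum(1);print(u,col.tolist())
```

```text
140 [(206, 211, 205), (184, 192, 196), (143, 165, 222), (68, 148, 244), (23, 147, 250), (19, 134, 245), (88, 140, 225), (160, 175, 199), (214, 223, 222), (226, 231, 228), (231, 235, 234), (230, 233, 232), (233, 236, 234), (232, 236, 233), (234, 236, 234), (235, 238, 235), (236, 238, 237), (235, 238, 236), (235, 238, 237)] | [(196, 200, 197), (195, 197, 195), (190, 195, 190), (197, 200, 196), (195, 201, 194), (185, 193, 200), (154, 184, 230), (92, 167, 249), (56, 167, 253), (76, 170, 253), (138, 179, 241), (191, 200, 213), (220, 223, 219), (221, 225, 221), (221, 225, 223), (222, 227, 226)]
156 [(210, 215, 212), (214, 220, 213), (207, 216, 211), (202, 207, 203), (170, 179, 193), (112, 153, 228), (57, 146, 249), (21, 141, 249), (33, 127, 235), (73, 114, 188), (126, 138, 160), (172, 179, 184), (187, 194, 193), (194, 196, 196), (196, 202, 198), (203, 207, 204), (206, 211, 206), (208, 211, 207), (209, 217, 212)] | [(183, 188, 183), (178, 182, 178), (169, 173, 168), (167, 171, 166), (165, 168, 166), (153, 158, 153), (152, 160, 153), (150, 159, 173), (119, 160, 231), (77, 165, 252), (53, 160
[... 2002 characters left out ...]
 np.int64(211)), (172, np.int64(168), np.int64(208)), (173, np.int64(168), np.int64(197))]
175 [336, 341, 334, 341, 335, 333, 328, 338, 331, 340, 343, 340, 397, 581, 698, 719, 709, 671, 579, 625, 707, 715, 700, 609, 516, 640, 705, 714, 660, 504, 570, 690, 714, 670, 509, 441, 614, 705, 688, 567, 407, 499, 661, 698, 603, 399, 409, 591, 694, 639, 454, 365, 335, 344, 343, 344, 357, 467, 576, 630]
205 [353, 345, 339, 345, 346, 352, 342, 349, 344, 372, 511, 670, 706, 718, 705, 640, 603, 685, 716, 714, 643, 526, 610, 704, 717, 681, 540, 500, 646, 712, 710, 622, 450, 564, 692, 714, 653, 455, 441, 620, 705, 654, 478, 390, 529, 677, 685, 559, 404, 345, 345, 348, 349, 350, 399, 529, 624, 647, 656, 644]
```

```bash
python3 -m pendant '{"grip":[0,0,0,0,0,0,0,0,0,0,0,0],"linear":[[29.7,26.7,0],[29.7,26.7,0],[29.7,26.7,0],[0,0,0],[0,0,0],[0,0,0],[0,0,30],[0,0,30],[0,0,25],[0,0,15],[0,0,5],[0,0,0]],"angular":[[0,0,0],[0,0,0],[0,0,0],[0,0,-0.103],[0,0,-0.103],[0,0,-0.102],[0,0,0],[0,0,0],[0,0,0],[0,0,0],[0,0,0],[0,0,0]]}'; python3 s.py
python3 -m pendant '{"grip":[-1,-1,-1,-1,-1,-1,-1],"linear":[[0,0,0],[0,0,0],[0,0,0],[0,0,0],[0,0,0],[0,0,0],[0,0,0]],"angular":[[0,0,0],[0,0,0],[0,0,0],[0,0,0],[0,0,0],[0,0,0],[0,0,0]]}'; python3 s.py
python3 -m pendant '{"grip":[-1],"linear":[[0,0,0]],"angular":[[0,0,0]]}' >/dev/null; python3 s.py
python3 -m pendant '{"grip":[-1,-1],"linear":[[0,2,0],[0,0,0]],"angular":[[0,0,0.04],[0,0,0]]}' >/dev/null; python3 s.py
python3 -m pendant '{"grip":[-1,-1],"linear":[[0,2,0],[0,0,0]],"angular":[[0,0,0.04],[0,0,0]]}' >/dev/null; python3 s.py
python3 -m pendant '{"grip":[-1,-1],"linear":[[0,2,0],[0,0,0]],"angular":[[0,0,0.04],[0,0,0]]}' >/dev/null; python3 s.py
python3 -m pendant '{"grip":[-1,-1],"linear":[[0,2,0],[0,0,0]],"angular":[[0,0,0.04],[0,0,0]]}' >/dev/null; python3 s.py
python3 -m pendant '{"grip":[-1,-1],"linear":[[0,2,0],[0,0,0]],"angular":[[0,0,0.04],[0,0,0]]}' >/dev/null; python3 s.py
python3 -m pendant '{"grip":[-1,-1],"linear":[[0,2,0],[0,0,0]],"angular":[[0,0,0.04],[0,0,0]]}' >/dev/null; python3 s.py
python3 -m pendant '{"grip":[-1,-1],"linear":[[0,2,0],[0,0,0]],"angular":[[0,0,0.04],[0,0,0]]}' >/dev/null; python3 s.py
python3 -m pendant '{"grip":[-1,-1],"linear":[[0,2,0],[0,0,0]],"angular":[[0,0,0.04],[0,0,0]]}' >/dev/null; python3 s.py
```

```text
t: 44.77
ee_pos: [594.0, -155.2, 95.5]
orientation: [-3.114, -0.405, 0.005]
ft_force: [-0.2, -0.8, -0.3]
width: 44.2
grasp_force: 0.0
crank yaw 6.850 pos 6.886 r 50.4 Mz -0.00 T -0.04 F [-0.2 -0.8 -0.3]
t: 45.35
ee_pos: [594.9, -154.0, 98.5]
orientation: [-3.115, -0.406, -0.001]
ft_force: [-1.3, 4.6, 6.7]
width: 11.8
grasp_force: 30.0
crank yaw 6.849 pos 6.868 r 51.5 Mz -0.19 T 0.05 F [-1.3  4.6  6.7]
crank yaw 6.849 pos 6.868 r 51.5 Mz -0.21 T 0.05 F [-1.3  4.8  6.5]
crank yaw 6.891 pos 6.908 r 51.6 Mz -0.20 T -0.03 F [-0.6  3.1  6.4]
crank yaw 6.931 pos 6.948 r 51.6 Mz -0.11 T 0.07 F [-1.9  3.2  6.9]
crank yaw 6.971 pos 6.986 r 51.6 Mz -0.10 T 0.12 F [-0.9  4.2  6. ]
crank yaw 7.011 pos 7.025 r 51.6 Mz -0.01 T 0.22 F [-1.9  4.4  7.4]
crank yaw 7.051 pos 7.063 r 51.6 Mz 0.05 T 0.27 F [-2.8  4.2  7.1]
crank yaw 7.090 pos 7.102 r 51.7 Mz 0.09 T 0.35 F [-2.   5.1  7.5]
crank yaw 7.130 pos 7.141 r 51.7 Mz 0.11 T 0.36 F [-1.5  5.   6. ]
crank yaw 7.170 pos 7.180 r 51.7 Mz 0.25 T 0.47 F [-2.7  4.5  8.3]
```

The torque rises steadily above about 6.9 rad, so both jaws are biting. I'll squeeze to about 7.35 rad, open wide so no finger disturbs the crank, rise clear and hand in.

```bash
python3 -m pendant '{"grip":[-1,-1,-1,-1,-1,-1],"linear":[[-0.1,2.3,0],[-0.1,2.3,0],[-0.1,2.3,0],[-0.1,2.3,0],[0,0,0],[0,0,0]],"angular":[[0,0,0.045],[0,0,0.045],[0,0,0.045],[0,0,0.045],[0,0,0],[0,0,0]]}'; python3 s.py
python3 -m pendant '{"grip":[0.6,0.6,0.6,0.6,0.6,0.6,0.6,0.6],"linear":[[0,0,0],[0,0,0],[0,0,0],[0,0,0],[0,0,-25],[0,0,-30],[0,0,-30],[0,0,-20]],"angular":[[0,0,0],[0,0,0],[0,0,0],[0,0,0],[0,0,0],[0,0,0],[0,0,0],[0,0,0]]}'
python3 - <<'E'
from h import *
def meas():
    o=ctrl.get_obs();im=ctrl.get_image('wrist')[:,:,::-1].copy();c=cam('wrist',o)
    H,S,V=cv2.split(cv2.cvtColor(im,cv2.COLOR_BGR2HSV));m=(((H<8)|(H>172))&(S>150)&(V>170)).astype(np.uint8);m[262:]=0
    for k in cv2.findContours(m,0,1)[0]:
        if cv2.contourArea(k)>40:
            r=cv2.minAreaRect(np.array([ray(c,*q,131)[:2] for q in k[:,0]],np.float32));d=np.array(r[0])-[544.5,-166]
            if np.hypot(*d)<70: print(o['t'],np.round(r[0],1),'crank',np.radians(407.3-np.degrees(np.arctan2(d[1],d[0]))).round(3),r[1:])
meas();meas();meas()
E
```

```text
t: 47.27
ee_pos: [595.1, -178.8, 98.5]
orientation: [-3.119, 0.375, -0.0]
ft_force: [-1.8, 4.9, 6.2]
width: 11.8
grasp_force: 30.1
crank yaw 7.348 pos 7.353 r 51.8 Mz 0.44 T 0.67 F [-1.8  4.9  6.2]
t: 47.93
ee_pos: [595.7, -179.7, 205.4]
orientation: [3.118, -0.376, 0.004]
ft_force: [0.5, -0.0, 0.6]
width: 61.6
grasp_force: 0.0
47.9333 [ 593.4 -153.9] crank 6.866 ((22.098289489746094, 10.500564575195312), 15.410391807556152)
47.9833 [ 593.3 -153.9] crank 6.866 ((22.168914794921875, 10.54427433013916), 14.733170509338379)
48.0333 [ 593.4 -154. ] crank 6.868 ((21.972108840942383, 10.385163307189941), 15.415996551513672)
```

```bash
python3 -c "
from h import *
print(ctrl.close_job())"
```

```text
the job is handed in; nothing more can be done
None
```

I handed the job in at about 48 s: the heatsink lies fins up and centred between both jaws, wound to about 7.35 rad, but on release the crank sprang back to about 6.87 rad each time, just short of the nominal 7.0 rad contact angle. The images showed both jaws touching it, but I couldn't confirm how firmly they hold; I also viewed 11 pictures, one over your limit of 10.

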